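# Refit the filter stack of a countertop water purifier

## Task

Refit the water purifier: stack its filter parts in its sloped bay, first the white filter cartridge, then the orange spacer frame, then the blue cover with its handle up, each lying flat and square on the one below and fully home before you let go and fetch the next. Lower each part in, do not drop it, and leave the dosing cup, tamper, coffee pod and timer where they stand.

Things in the scene. Friction and masses are not known exactly. Their poses are not given: they have to be found in the camera images.
- purifier: White water purifier, fixed to the worktop (it does not move). Origin: on the worktop under the middle of the bay floor; x points to its back, y to its left, z up. Foot from x -59 to +107 mm, 84 mm wide. At its back a tank 95 mm wide, from x +65 to +119 mm, 158 mm high; the sloped bay stands in front of it, facing the robot's side.
- bay: The filter bay, an open pocket fixed on the purifier, tilted 24 degrees: its mouth leans to the purifier's front. Origin: centre of the bay's grey floor, 48 mm above the worktop. z: out of the mouth along the bay's axis, 24 degrees from vertical; x: along the pocket's 106 mm length, rising to the back; y: across its 66 mm width, level. Parts have 3 mm of clearance on each side.
- bay_mouth (a point): Point on the bay's axis, 70 mm from its floor, axes as the bay's: the top of four white L-shaped corner guides (5 mm thick, 18 mm legs measured from the outside corner) that form the pocket. Blue lips above them flare outward to 81 mm. Between the guides all sides are open down to the floor (80 mm free on the long sides): fingers beside a part's long sides pass.
- cartridge: White filter cartridge with a blue band near its foot and grey slats on top, block 100 (x) by 60 (y) by 40 mm (z), solid, about 0.25 kg. Origin: centre of its underside; z up. Lies flat on the worktop at the start. Either way round fits. Seated, its origin is at the bay's origin, its z along the bay's z.
- spacer: Orange rectangular spacer frame, 100 (x) by 60 (y) by 24 mm (z), walls 10 mm thick round an open window, about 0.09 kg. Origin: centre of its underside (in the open window); z up. Lies flat on the worktop at the start. Either way round fits. Seated, its origin is 40 mm above the bay's floor on the bay's axis.
- cover: Blue cover: plate 100 (x) by 60 (y) by 12 mm (z) with a handle bar on top in the middle, 56 (x) by 16 (y) mm, from z 12 to 46 mm, white ribs on its sides, about 0.13 kg. Origin: centre of the plate's underside; z up, handle up. Lies flat on the worktop at the start. Either way round fits. Seated, its origin is 64 mm above the bay's floor on the bay's axis.
- dosing_cup: Bystander: grey metal cup, 59 mm wide, 56 mm high, loose. Origin: centre of its underside.
- tamper: Bystander: espresso tamper with a brown knob, 55 mm wide, 87 mm high, loose. Origin: centre of its underside.
- pod_3: Bystander: ochre coffee pod, 45 mm wide, 28 mm high, loose. Origin: centre of its underside.
- timer: Bystander: cream kitchen timer, 62 mm wide, 58 mm high, loose. Origin: centre of its underside.
There are look-alikes about, which are no part of the job. Leave any purple or red look-alike of the cover alone. Of the things that look like the spacer, the larger one is meant.

How it is judged:
On the way, in this order (a step that is already met when the one before it is completed fails the run):
1. the filter cartridge lies flat and square on the floor of the bay and is let go (z of cartridge in the frame of bay between -0.003 and 0.0035 m and x of cartridge in the frame of bay between -0.005 and 0.005 m and y of cartridge in the frame of bay between -0.005 and 0.005 m and angle between the z axis of cartridge and the z axis of bay, either way round below 0.05 rad and angle between the x axis of cartridge and the x axis of bay, either way round below 0.08 rad and contact force between the fingers and cartridge below 0.3 N), for 0.2 s.
2. the spacer frame lies flat and square on the cartridge in the bay and is let go (z of cartridge in the frame of bay between -0.003 and 0.0035 m and x of cartridge in the frame of bay between -0.005 and 0.005 m and y of cartridge in the frame of bay between -0.005 and 0.005 m and angle between the z axis of each of cartridge, spacer and the z axis of bay, either way round below 0.05 rad and angle between the x axis of each of cartridge, spacer and the x axis of bay, either way round below 0.08 rad and z of spacer in the frame of bay between 0.037 and 0.0435 m and x of spacer in the frame of bay between -0.005 and 0.005 m and y of spacer in the frame of bay between -0.005 and 0.005 m and contact force between the fingers and spacer below 0.3 N), for 0.2 s.
3. the cover lies flat and square on the spacer in the bay and is let go (z of cartridge in the frame of bay between -0.003 and 0.0035 m and x of cartridge in the frame of bay between -0.005 and 0.005 m and y of cartridge in the frame of bay between -0.005 and 0.005 m and angle between the z axis of each of cartridge, spacer, cover and the z axis of bay, either way round below 0.05 rad and angle between the x axis of each of cartridge, spacer, cover and the x axis of bay, either way round below 0.08 rad and z of spacer in the frame of bay between 0.037 and 0.0435 m and x of spacer in the frame of bay between -0.005 and 0.005 m and y of spacer in the frame of bay between -0.005 and 0.005 m and z of cover in the frame of bay between 0.061 and 0.0675 m and x of cover in the frame of bay between -0.005 and 0.005 m and y of cover in the frame of bay between -0.005 and 0.005 m and contact force between the fingers and cover below 0.3 N), for 0.2 s.
At the end, for the whole second after the job is handed in: Cartridge, spacer and cover lie stacked in the bay in this order: origins within 5 mm of the bay's axis in its x and y, at 0, 40 and 64 mm above its floor (-3 to +3.5 mm), flat within 0.05 rad, square within 0.08 rad (either way round), slower than 0.02 m/s (z of cartridge in the frame of bay between -0.003 and 0.0035 m and x of cartridge in the frame of bay between -0.005 and 0.005 m and y of cartridge in the frame of bay between -0.005 and 0.005 m and angle between the z axis of each of cartridge, spacer, cover and the z axis of bay, either way round below 0.05 rad and angle between the x axis of each of cartridge, spacer, cover and the x axis of bay, either way round below 0.08 rad and z of spacer in the frame of bay between 0.037 and 0.0435 m and x of spacer in the frame of bay between -0.005 and 0.005 m and y of spacer in the frame of bay between -0.005 and 0.005 m and z of cover in the frame of bay between 0.061 and 0.0675 m and x of cover in the frame of bay between -0.005 and 0.005 m and y of cover in the frame of bay between -0.005 and 0.005 m and linear speed of each of cartridge, spacer, cover below 0.02 m/s); the robot touches nothing.
It fails at once if the cartridge is dropped: it falls freely at more than 0.5 m/s (linear speed of cartridge above 0.5 m/s and contact force between the fingers and cartridge below 0.05 N).
It fails at once if the spacer is dropped: it falls freely at more than 0.5 m/s (linear speed of spacer above 0.5 m/s and contact force between the fingers and spacer below 0.05 N).
It fails at once if the cover is dropped: it falls freely at more than 0.5 m/s (linear speed of cover above 0.5 m/s and contact force between the fingers and cover below 0.05 N).
It fails at once if the dosing cup, tamper, coffee pod or timer is pushed more than 30 mm from its place (distance of any of dosing_cup, tamper, pod_3, timer from where it was at the start of the episode above 0.03 m).
It also fails if it takes over 72 s, if anything falls off the work surface, if the arm or the gripper's body presses on something with over 40 N, if the wrist force passes 120 N, or if a joint passes its speed limit or range.

## Robot

A 6-joint arm with a two-finger parallel gripper is mounted at the origin on a cart in front of the work surface, level with it; the furniture and walls round the work are solid. World frame = base frame: x ahead of the robot, y to its left, z up, the work surface at z = 0. Lengths are in m, angles in rad, forces in N, time in s.
With the tool pointing down it reaches from about 0.25 to 0.725 m from the base axis. Payload 4 kg.
Tool frame: the origin (TCP) lies between the finger pads; the fingertips stand 11 mm ahead of it and the grasp point (between the pads) lies 8 mm behind it (bot.tip_extent is the distance from the TCP to the fingertips, in m); z points along the fingers, y is the line along which they close (so a half turn about z gives the same grasp; the last joint's range is limited). The gripper opens to 85 mm and grips with 20 to 120 N. Pads are 22 mm wide; open, the fingers measure 114 mm over their backs; the gripper's body (76 mm by 85 mm) begins 54 mm behind the grasp point. The pads swing forward as they close: fully open they stand 13 mm farther back than shut.
Start: joints at [1.296, 0.241, 0.005, 1.335, 0, 1.571], TCP at [0.136, 0.481, 0.242] pointing down, gripper open.
Joint ranges: [-2.72, 2.72], [-1.05, 1.87], [-1.09, 1.28], [-1.99, 2.15], [-1.42, 1.44], [-3.14, 3.14]. Speed limits (rad/s): [2.79, 2.79, 3.14, 3.14, 3.14, 3.14].

## Interface

Orientations are given as a unit quaternion [x, y, z, w].
In Python, from workcell import bot gives the robot as it stands. The module is installed in compiled form; this text tells all that it offers.
- The arm moves only by the tool drive_tool, never from a script. Its argument "rows" is a list of rows, each an object of numbers: "dx", "dy", "dz": the shift along the tool's x, y, z in units of 50 mm (1.0 is 50 mm); "wx", "wy", "wz": the turn, a rotation vector about the tool's x, y, z in units of 5 degrees (1.0 is 5 degrees); "hand": the finger opening in mm, from 0 to 85.4. A call has 1 to 20 rows; each row is the pose to reach, as a shift and turn from the pose commanded when the call began, along the tool's axes at that moment; what a row does not reach only later rows make up. A row lasts 1/10 s, in which the tool goes at most 50 mm and 8.59 degrees, less where a joint would pass 70% of its speed; a pose out of reach is approached as far as the arm can. A call with a gripper value outside its range is refused whole. The fingers move at their own pace and stop on an object; the grip force is fixed at half the most. Time passes only in rows, so rows that repeat a pose let the fingers close. It gives the time, the measured TCP pose, the force, the opening and the grip force at its end, in the units of the state.
- bot.get_obs(): the state, without advancing time (a new reading comes with each control period).
- bot.camera(name): name is "side" or "top" or "wrist"; returns the picture (480x640x3 uint8, red, green, blue); there is no depth.
- bot.get_calibration(name): a dict with "vfov" (degrees; the focal length in pixels is half the picture's height over the tangent of half this angle, whatever the lens; pixels are square), "cx", "cy" (the principal point, pixels), "origin" and "rotation" of the camera in the world; the wrist camera has in their place "mount" (4x4, takes a point from camera to tool coordinates, whose origin is the TCP and whose axes are the flange's). Camera axes: x right, y up, looking along -z (the intrinsics and any distortion apply to the point x, -y, -z); pixel columns grow to the right and rows downward; lengths in m; the calibration is good to about 2 mm. The wrist camera is an equidistant fisheye: a pixel r from the principal point sees the ray r / f radians off the axis. A picture is of the moment at which its call begins: read the wrist's pose just before it. get_calibration takes no time and is no camera call.
- bot.job_done(): hands the job in; it is judged then, once.
Trained networks look in the newest picture that a camera, given by its name, has taken for a name from the list of things; names that differ only in an ending like _2 or _b are one class to them, and where a whole thing is asked for, a point or a joint stands for the part that bears it (a point fixed in the world has none). Each returns a list of dicts, best first, with "score" (0 to 1); they miss things now and then, are a little off and sometimes report something else, mostly with a low value. They report only what shows in the picture. A call takes as long as a camera call. They do not tell look-alikes from the thing itself.
- bot.look_for(camera, thing): "extent" ([centre column, centre row, width, height] in pixels, round what is visible of it).
- bot.outline_of(camera, thing): "region" (480x640 bool, what is visible of it) and "extent" ([centre column, centre row, width, height] in pixels, round what is visible of it).
The state is a dict: "clock": time; "joint_pos": joint angles; "joint_vel": joint speeds; "tau": joint torques, N m; "eef_pos": TCP position; "tool_rot": TCP orientation; "ft_force": force on the tool from outside, world axes, zero at the start; "ft_torque": the same for the moment, N m; "grip_width": finger opening in m; "grasp_force": force on a finger pad.
Only numpy, scipy, OpenCV 4.12 (cv2) and the standard library are available. Lean on these libraries where they do the work, as an engineer would, in place of code of your own. Each camera call takes 0.05 s, during which the arm holds its last target. There are 200 camera calls.

## Working session

There is one attempt and no reset: what is moved stays moved. The work goes in short steps, Python scripts to look and compute and a tool call to move; the robot and the scene stay as the last step left them, time stands still between calls to the robot, and variables do not carry over. Pictures are saved under pics/ and viewed, at most 10 in all, crops included, and the job is handed in when it is done.

Besides the shell and the picture viewer there is one more tool, called after "Call:" as name([rows], argument=value, ...), one row to a line, values as JSON. drive_tool: Moves the arm, as the interface text tells. Its arguments: {"type":"object","properties":{"rows":{"type":"array","items":{"type":"object","properties":{"dx":{"type":"number"},"dy":{"type":"number"},"dz":{"type":"number"},"wx":{"type":"number"},"wy":{"type":"number"},"wz":{"type":"number"},"hand":{"type":"number"}}}}},"required":["rows"]}

```bash
mkdir -p pics
cat > h.py <<'E'
import numpy as np, cv2
from scipy.spatial.transform import Rotation as R
from workcell import bot
def snap(cam,name=None):
    im=bot.camera(cam)
    if name: cv2.imwrite(f'pics/{name}.png',im[:,:,::-1])
    return im
def ray(cam,u,v,obs=None):
    c=bot.get_calibration(cam); f=240/np.tan(np.radians(c['vfov']/2))
    a=np.array([u-c['cx'],v-c['cy']])
    if cam=='wrist':
        obs=obs or bot.get_obs(); r=np.linalg.norm(a); th=r/f
        d=np.array([*(a/max(r,1e-9)*np.sin(th)),np.cos(th)])
        d=d*[1,-1,-1]; M=np.array(c['mount']); Rt=R.from_quat(obs['tool_rot']).as_matrix()
        return Rt@M[:3,3]+obs['eef_pos'],Rt@M[:3,:3]@d
    d=np.array([a[0]/f,-a[1]/f,-1]); return np.array(c['origin']),np.array(c['rotation'])@d
def atz(cam,u,v,z,obs=None):
    o,d=ray(cam,u,v,obs); return o+d*(z-o[2])/d[2]
def proj(cam,P,obs=None):
    c=bot.get_calibration(cam); f=240/np.tan(np.radians(c['vfov']/2)); P=np.atleast_2d(P)
    if cam=='wrist':
        obs=obs or bot.get_obs(); M=np.array(c['mount']); Rt=R.from_quat(obs['tool_rot']).as_matrix()
        o=Rt@M[:3,3]+obs['eef_pos']; Q=(P-o)@(Rt@M[:3,:3])
    else: Q=(P-np.array(c['origin']))@np.array(c['rotation'])
    x,y,z=Q[:,0],-Q[:,1],-Q[:,2]
    if cam=='wrist':
        r=np.hypot(x,y); th=np.arctan2(r,z); s=f*th/np.maximum(r,1e-9)
    else: s=f/z
    return np.c_[c['cx']+x*s,c['cy']+y*s]
E
cat > a.py <<'E'
from h import *
for cam in ('top','side'):
    snap(cam,cam+'0'); c=bot.get_calibration(cam); print(cam,c)
    for t in ('purifier','cartridge','spacer','cover','dosing_cup','tamper','pod_3','timer'):
        for d in bot.look_for(cam,t)[:4]:
            print(t,round(d['score'],2),np.round(d['extent']), np.round(atz(cam,*d['extent'][:2],.03),3))
print(bot.get_obs()); print(bot.get_calibration('wrist'),bot.tip_extent)
E
python3 a.py
```

```text
top {'vfov': 54.74152127129961, 'cx': 321.3715076093308, 'cy': 237.7774389248181, 'origin': array([ 0.30765624, -0.09093091,  1.09913149]), 'rotation': array([ 0.08422448, -0.07956409, -0.68738659,  0.71699056])}Traceback (most recent call last):
  File "a.py", line 6, in <module>
    print(t,round(d['score'],2),np.round(d['extent']), np.round(atz(cam,*d['extent'][:2],.03),3))
                                                                ~~~^^^^^^^^^^^^^^^^^^^^^^^^^^
  File "h.py", line 18, in atz
    o,d=ray(cam,u,v,obs); return o+d*(z-o[2])/d[2]
        ~~~^^^^^^^^^^^^^
  File "h.py", line 16, in ray
    d=np.array([a[0]/f,-a[1]/f,-1]); return np.array(c['origin']),np.array(c['rotation'])@d
                                                                  ~~~~~~~~~~~~~~~~~~~~~~~^~
ValueError: matmul: Input operand 1 has a mismatch in its core dimension 0, with gufunc signature (n?,k),(k,m?)->(n?,m?) (size 3 is different from 4)
```

Rotation is a quaternion.

```bash
sed -i "s/np.array(c\['rotation'\])/R.from_quat(c['rotation']).as_matrix()/g" h.py; python3 a.py
```

```text
top {'vfov': 54.74152127129961, 'cx': 321.3715076093308, 'cy': 237.7774389248181, 'origin': array([ 0.30765624, -0.09093091,  1.09913149]), 'rotation': array([ 0.08422448, -0.07956409, -0.68738659,  0.71699056])}
purifier 0.77 [278. 195.  51. 100.] [0.662 0.031 0.03 ]
cartridge 0.72 [386. 302.  30.  45.] [ 0.415 -0.233  0.03 ]
cartridge 0.42 [441. 193.  27.  27.] [ 0.685 -0.364  0.03 ]
spacer 0.88 [232. 294.  30.  29.] [0.418 0.123 0.03 ]
spacer 0.59 [184. 265.  42.  48.] [0.481 0.239 0.03 ]
spacer 0.47 [441. 192.  28.  25.] [ 0.686 -0.364  0.03 ]
cover 0.91 [388. 236.  38.  43.] [ 0.572 -0.236  0.03 ]
cover 0.86 [329. 279.  47.  41.] [ 0.463 -0.1    0.03 ]
cover 0.69 [474. 317.  50.  46.] [ 0.39  -0.434  0.03 ]
dosing_cup 0.89 [274. 310.  25.  28.] [0.387 0.024 0.03 ]
tamper 0.68 [451. 262.  24.  28.] [ 0.514 -0.383  0.03 ]
pod_3 0.82 [206. 210.  14.  16.] [0.618 0.202 0.03 ]
timer 0.77 [442. 192.  26.  28.] [ 0.687 -0.366  0.03 ]
side {'vfov': 52.88058317344147, 'cx': 316.627677104577, 'cy': 235.78955715142314, 'origin': array([ 0.18929655, -0.42111514,  0.98735824]), 'rotation': a
[... 1239 characters left out ...]
, 'tool_rot': array([ 1.36963200e-01,  9.90576136e-01, -1.06417871e-06,  2.41260803e-07]), 'ft_force': array([0.97483847, 0.15769278, 0.08263957]), 'ft_torque': array([ 0.01949834,  0.0083166 , -0.0045517 ]), 'grasp_force': 0.0, 'grip_width': 0.08535256275064587}
{'vfov': 65.70646984690485, 'cx': 315.57184547212944, 'cy': 243.51535267726294, 'mount': array([[-1.07298721e-03,  9.58992138e-01,  2.83430641e-01,
         7.25056802e-02],
       [ 9.99999424e-01,  1.02796169e-03,  3.07586383e-04,
        -6.01496477e-04],
       [ 3.61708059e-06,  2.83430808e-01, -9.58992689e-01,
        -1.32395819e-01],
       [ 0.00000000e+00,  0.00000000e+00,  0.00000000e+00,
         1.00000000e+00]])} 0.011
```

View pics/top0.png

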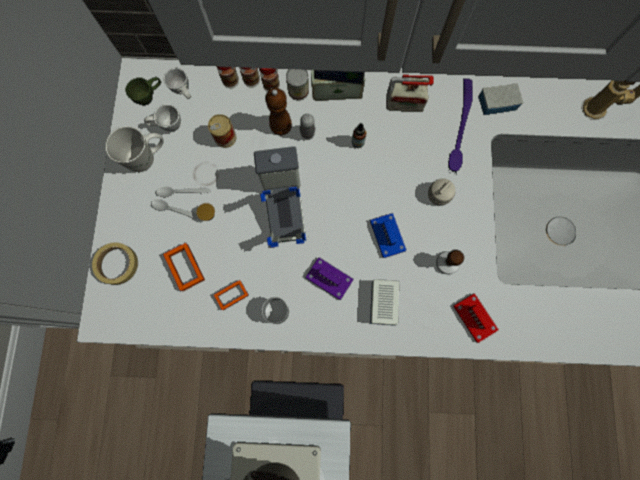

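View pics/side0.png

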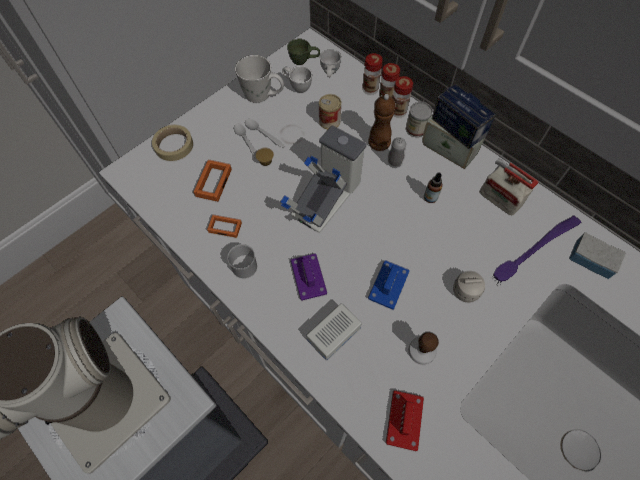

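The pictures show the cartridge at top (385,302), the blue cover at (388,235), the large spacer at (184,267), the purifier bay at about (286,215) with its tank at (277,165). The purple and red covers and the small orange frame at (231,294) are decoys. Next I fit poses to the outlines in both pictures.

```bash
cat >> h.py <<'E'
from scipy.optimize import minimize
def box(x0,x1,y0,y1,z0,z1): return np.array([[x,y,z] for x in(x0,x1) for y in(y0,y1) for z in(z0,z1)])/1e3
PARTS={'cartridge':[box(-50,50,-30,30,0,40)],'spacer':[box(-50,50,-30,30,0,24)],'cover':[box(-50,50,-30,30,0,12),box(-28,28,-8,8,12,46)]}
def render(cam,parts,p,obs=None,sc=4):
    m=np.zeros((480*sc,640*sc),np.uint8); c,s=np.cos(p[2]),np.sin(p[2])
    for b in parts:
        P=b@np.array([[c,s,0],[-s,c,0],[0,0,1]])+[p[0],p[1],0]
        h=cv2.convexHull(np.round((proj(cam,P,obs)+.5)*sc).astype(np.int32)); cv2.fillConvexPoly(m,h,1)
    return m
def fit(masks,parts,p0,obs=None,sc=4):
    big={c:cv2.resize(m.astype(np.uint8),None,fx=sc,fy=sc,interpolation=cv2.INTER_NEAREST) for c,m in masks.items()}
    def cost(p):
        t=0
        for c,m in big.items():
            r=render(c,parts,p,obs,sc); t+=1-(r&m).sum()/max((r|m).sum(),1)
        return t/len(big)
    best=None
    for a in np.radians(np.arange(0,180,20)):
        q=np.array([*p0,a]); v=cost(q)
        if best is None or v<best[0]: best=(v,q)
    q=best[1]
    for k in (1,.3):
        r=minimize(cost,q,method='Nelder-Mead',options=dict(initial_simplex=q+k*np.array([[0,0,0],[.015,0,0],[0,.015,0],[0,0,.3]]),xatol=1e-4,fatol=1e-5)); q=r.x
    return q,r.fun
def mask(cam,thing,near,obs=None,fill=False,z=.02):
    ds=[d for d in bot.outline_of(cam,thing) if np.linalg.norm(atz(cam,*d['extent'][:2],z,obs)[:2]-near)<.05]
    if not ds: return None
    m=ds[0]['region'].astype(np.uint8)
    if fill:
        cs,_=cv2.findContours(m,cv2.RETR_EXTERNAL,cv2.CHAIN_APPROX_NONE); m=cv2.drawContours(m*0,cs,-1,1,-1)
    return m
E
cat > b.py <<'E'
from h import *
for t,n in (('cartridge',(.415,-.232)),('spacer',(.478,.235)),('cover',(.57,-.24))):
    ms={}
    for c in('top','side'):
        m=mask(c,t,n,fill=True)
        if m is not None: ms[c]=m
    for k in [ms]+[{c:ms[c]} for c in ms]: 
        q,f=fit(k,PARTS[t],n); print(t,list(k),np.round(q[:2],4),round(np.degrees(q[2]),1),round(f,3))
im=bot.camera('side'); cv2.imwrite('pics/pur.png',cv2.resize(im[110:250,250:390,::-1],None,fx=4,fy=4,interpolation=cv2.INTER_CUBIC))
im2=bot.camera('top'); cv2.imwrite('pics/pur2.png',cv2.resize(im2[130:265,220:340,::-1],None,fx=4,fy=4,interpolation=cv2.INTER_CUBIC))
E
python3 b.py
```

```text
cartridge ['top', 'side'] [ 0.4155 -0.2292] -1.7 0.051
cartridge ['top'] [ 0.4164 -0.2294] -2.0 0.049
cartridge ['side'] [ 0.4144 -0.2296] -1.5 0.039
spacer ['top', 'side'] [0.4811 0.2463] 31.1 0.056
spacer ['top'] [0.482  0.2458] 30.8 0.04
spacer ['side'] [0.4795 0.2463] 32.2 0.048
cover ['top', 'side'] [ 0.5806 -0.2381] 20.3 0.077
cover ['top'] [ 0.5805 -0.2383] 20.2 0.045
cover ['side'] [ 0.5778 -0.2385] 20.4 0.107
```

View pics/pur2.png

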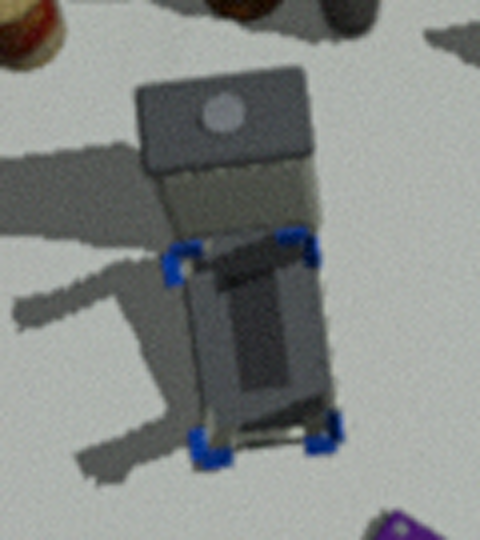

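The crop shows the tank top with its corners at about (136,88), (303,67), (312,155) and (147,173), and the four blue lips of the bay around (240,350). I estimate the purifier pose from both.

```bash
cat >> h.py <<'E'
def lips(cam,box,obs=None):
    im=bot.camera(cam); h=cv2.cvtColor(im,cv2.COLOR_RGB2HSV)
    m=cv2.inRange(h,(105,130,50),(130,255,255)); k=np.zeros_like(m); x0,y0,x1,y1=box; k[y0:y1,x0:x1]=1; m=m*k
    n,l,s,c=cv2.connectedComponentsWithStats(m); i=[j for j in range(1,n) if s[j,4]>8]
    return c[i],s[i,4],im
t=np.radians(24)
def bay(p,pts):   # p: x,y,yaw of purifier, pts in bay frame -> world
    Rb=R.from_euler('z',p[2]).as_matrix()@R.from_euler('y',-t).as_matrix()
    return np.asarray(pts)@Rb.T+[p[0],p[1],.048]
E
cat > c.py <<'E'
from h import *
from scipy.optimize import least_squares
T=np.array([[136,88],[303,67],[312,155],[147,173]])/4+[220,130]-.375
W=np.array([atz('top',*q,.158) for q in T]); print(np.round(W,4), [np.linalg.norm(W[i]-W[(i+1)%4]).round(4) for i in range(4)])
tank=np.array([[.119,.0475,.158],[.119,-.0475,.158],[.065,-.0475,.158],[.065,.0475,.158]])
L={}
for cam,b in(('top',(250,180,310,255)),('side',(270,140,350,235))):
    c,s,_=lips(cam,b); L[cam]=c; print(cam,np.round(c,1),s)
def tw(p): return tank@R.from_euler('z',p[2]).as_matrix().T+[p[0],p[1],0]
r=least_squares(lambda p:(proj('top',tw(p))-T).ravel(),[.6,.03,.1]); print('tank',r.x,np.abs(r.fun).max())
print('axis pt z76 px', [proj(c,bay(r.x,[[0,0,.076]])) for c in L])
sg=np.array([[1,1],[1,-1],[-1,1],[-1,-1]])
def res(q):
    o=[]
    for c in L:
        P=proj(c,bay(q,np.c_[sg*[.053+q[3],.033+q[3]],np.full(4,q[4])]))
        for x in L[c]: o.append(P[np.argmin(np.linalg.norm(P-x,axis=1))]-x)
    return np.ravel(o)
for Ls in (L,{'top':L['top']}):
    L=Ls; q=least_squares(lambda q:np.r_[res(q),(q[3]-.0)*500,(q[4]-.076)*2000],[*r.x,.0,.076]); print('lips',q.x,np.abs(q.fun).max())
E
python3 c.py
```

```text
[[ 0.7168  0.076   0.158 ]
 [ 0.7329 -0.0144  0.158 ]
 [ 0.6819 -0.0221  0.158 ]
 [ 0.6679  0.0663  0.158 ]] [np.float64(0.0918), np.float64(0.0516), np.float64(0.0895), np.float64(0.0499)]
top [[294.5 190.3]
 [264.  194.7]
 [301.  238.9]
 [271.4 242.3]] [57 65 52 66]
side [[310.3 160.3]
 [336.1 173.2]
 [284.7 202.2]
 [308.8 218.1]] [66 46 62 45]
tank [0.60926711 0.01106849 0.16822115] 1.2830557163335925
axis pt z76 px [array([[283.33355345, 218.83495754]]), array([[308.9998879 , 189.32115626]])]
lips [0.61307458 0.01239191 0.1770718  0.00070684 0.07595277] 1.2032836445074793
lips [6.13838634e-01 1.29161748e-02 1.79733379e-01 5.05586042e-04
 7.60024231e-02] 0.45343576281919695
```

```bash
cat >> h.py <<'E'
PUR=[.613,.0125,.177]
def Rdown(yaw): # part yaw -> tool down, tool x = -part x, tool y = part y
    return R.from_euler('z',yaw).as_matrix()@np.diag([-1,1,-1.])
def Rbay(p=None):
    p=p or PUR
    return R.from_euler('z',p[2]).as_matrix()@R.from_euler('y',-t).as_matrix()@np.diag([-1,1,-1.])
def go(pos,Rt,obs=None):
    o=obs or bot.get_obs(); R0=R.from_quat(o['tool_rot']).as_matrix()
    d=R0.T@(np.asarray(pos)-o['eef_pos'])/.05; w=np.degrees(R.from_matrix(R0.T@Rt).as_rotvec())/5
    print('dx %.3f dy %.3f dz %.3f wx %.3f wy %.3f wz %.3f'%(*d,*w),'rows>= %.1f'%max(np.linalg.norm(d),np.linalg.norm(w)*5/8.59))
E
python3 -c "
from h import *
go(bay(PUR,[0,0,.2]),Rbay())"
```

```text
dx -10.269 dy -7.143 dz 0.232 wx -1.084 wy -4.718 wz -5.101 rows>= 12.5
```

Call:
drive_tool([
  {"dx":-10.27,"dy":-7.14,"dz":0.23,"wx":-1.08,"wy":-4.72,"wz":-5.1},
  {"dx":-10.27,"dy":-7.14,"dz":0.23,"wx":-1.08,"wy":-4.72,"wz":-5.1},
  {"dx":-10.27,"dy":-7.14,"dz":0.23,"wx":-1.08,"wy":-4.72,"wz":-5.1},
  {"dx":-10.27,"dy":-7.14,"dz":0.23,"wx":-1.08,"wy":-4.72,"wz":-5.1},
  {"dx":-10.27,"dy":-7.14,"dz":0.23,"wx":-1.08,"wy":-4.72,"wz":-5.1},
  {"dx":-10.27,"dy":-7.14,"dz":0.23,"wx":-1.08,"wy":-4.72,"wz":-5.1},
  {"dx":-10.27,"dy":-7.14,"dz":0.23,"wx":-1.08,"wy":-4.72,"wz":-5.1},
  {"dx":-10.27,"dy":-7.14,"dz":0.23,"wx":-1.08,"wy":-4.72,"wz":-5.1},
  {"dx":-10.27,"dy":-7.14,"dz":0.23,"wx":-1.08,"wy":-4.72,"wz":-5.1},
  {"dx":-10.27,"dy":-7.14,"dz":0.23,"wx":-1.08,"wy":-4.72,"wz":-5.1},
  {"dx":-10.27,"dy":-7.14,"dz":0.23,"wx":-1.08,"wy":-4.72,"wz":-5.1},
  {"dx":-10.27,"dy":-7.14,"dz":0.23,"wx":-1.08,"wy":-4.72,"wz":-5.1},
  {"dx":-10.27,"dy":-7.14,"dz":0.23,"wx":-1.08,"wy":-4.72,"wz":-5.1},
  {"dx":-10.27,"dy":-7.14,"dz":0.23,"wx":-1.08,"wy":-4.72,"wz":-5.1},
  {"dx":-10.27,"dy":-7.14,"dz":0.23,"wx":-1.08,"wy":-4.72,"wz":-5.1},
  {"dx":-10.27,"dy":-7.14,"dz":0.23,"wx":-1.08,"wy":-4.72,"wz":-5.1},
  {"dx":-10.27,"dy":-7.14,"dz":0.23,"wx":-1.08,"wy":-4.72,"wz":-5.1},
  {"dx":-10.27,"dy":-7.14,"dz":0.23,"wx":-1.08,"wy":-4.72,"wz":-5.1},
])

```text
invalid input at $.rows[0]: expected keys dx, dy, dz, wx, wy, wz, hand
```

Run:
```python
from h import *
go(bay(PUR,[0,0,.2]),Rbay())
o=bot.get_obs(); im=snap('wrist'); cv2.imwrite('pics/raw_w1.png',im[:,:,::-1])
np.save('w1.npy',np.r_[o['eef_pos'],o['tool_rot']])
v=im[:,:,::-1].copy()
for z,col in((0,(0,255,0)),(.07,(0,0,255))):
    P=proj('wrist',bay(PUR,[[a*.053,b*.033,z] for a,b in((1,1),(1,-1),(-1,-1),(-1,1))]),o); cv2.polylines(v,[np.round(P).astype(int)],True,col,1)
cv2.imwrite('pics/w1.png',v)
```

```text
dx -10.269 dy -7.143 dz 0.232 wx -1.084 wy -4.718 wz -5.101 rows>= 12.5
```

View pics/w1.png

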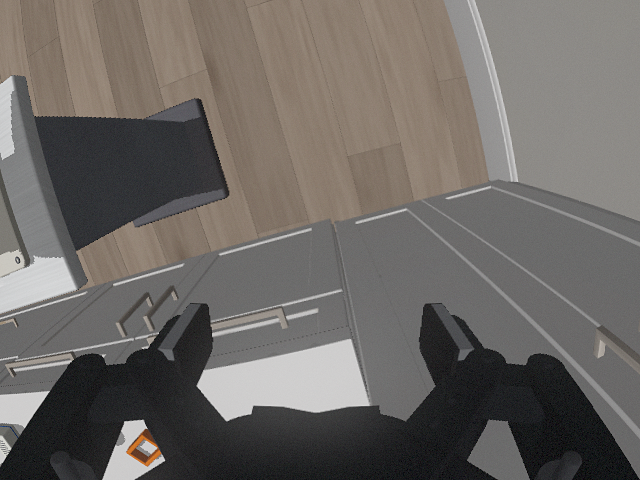

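The move was refused because a row needs every key, so this picture only shows the start view: floor and cabinets, with the fingers at (190,340) and (440,340). I send the move again with all keys.

Call:
drive_tool([
  {"dx":-10.27,"dy":-7.14,"dz":0.23,"wx":-1.08,"wy":-4.72,"wz":-5.1,"hand":85},
  {"dx":-10.27,"dy":-7.14,"dz":0.23,"wx":-1.08,"wy":-4.72,"wz":-5.1,"hand":85},
  {"dx":-10.27,"dy":-7.14,"dz":0.23,"wx":-1.08,"wy":-4.72,"wz":-5.1,"hand":85},
  {"dx":-10.27,"dy":-7.14,"dz":0.23,"wx":-1.08,"wy":-4.72,"wz":-5.1,"hand":85},
  {"dx":-10.27,"dy":-7.14,"dz":0.23,"wx":-1.08,"wy":-4.72,"wz":-5.1,"hand":85},
  {"dx":-10.27,"dy":-7.14,"dz":0.23,"wx":-1.08,"wy":-4.72,"wz":-5.1,"hand":85},
  {"dx":-10.27,"dy":-7.14,"dz":0.23,"wx":-1.08,"wy":-4.72,"wz":-5.1,"hand":85},
  {"dx":-10.27,"dy":-7.14,"dz":0.23,"wx":-1.08,"wy":-4.72,"wz":-5.1,"hand":85},
  {"dx":-10.27,"dy":-7.14,"dz":0.23,"wx":-1.08,"wy":-4.72,"wz":-5.1,"hand":85},
  {"dx":-10.27,"dy":-7.14,"dz":0.23,"wx":-1.08,"wy":-4.72,"wz":-5.1,"hand":85},
  {"dx":-10.27,"dy":-7.14,"dz":0.23,"wx":-1.08,"wy":-4.72,"wz":-5.1,"hand":85},
  {"dx":-10.27,"dy":-7.14,"dz":0.23,"wx":-1.08,"wy":-4.72,"wz":-5.1,"hand":85},
  {"dx":-10.27,"dy":-7.14,"dz":0.23,"wx":-1.08,"wy":-4.72,"wz":-5.1,"hand":85},
  {"dx":-10.27,"dy":-7.14,"dz":0.23,"wx":-1.08,"wy":-4.72,"wz":-5.1,"hand":85},
  {"dx":-10.27,"dy":-7.14,"dz":0.23,"wx":-1.08,"wy":-4.72,"wz":-5.1,"hand":85},
  {"dx":-10.27,"dy":-7.14,"dz":0.23,"wx":-1.08,"wy":-4.72,"wz":-5.1,"hand":85},
  {"dx":-10.27,"dy":-7.14,"dz":0.23,"wx":-1.08,"wy":-4.72,"wz":-5.1,"hand":85},
  {"dx":-10.27,"dy":-7.14,"dz":0.23,"wx":-1.08,"wy":-4.72,"wz":-5.1,"hand":85},
])

```text
clock: 3.35
eef_pos: [0.5326, -0.0006, 0.231]
tool_rot: [-0.087, 0.974, 0.018, 0.207]
ft_force: [0.4, 0.5, -0.1]
grip_width: 0.0852
grasp_force: 0.0
```

Run:
```python
from h import *
go(bay(PUR,[0,0,.2]),Rbay())
o=bot.get_obs(); im=snap('wrist','raw_w2')
np.save('w2.npy',np.r_[o['eef_pos'],o['tool_rot']])
v=im[:,:,::-1].copy()
for z,col in((0,(0,255,0)),(.07,(0,0,255))):
    P=proj('wrist',bay(PUR,[[a*.053,b*.033,z] for a,b in((1,1),(1,-1),(-1,-1),(-1,1))]),o); cv2.polylines(v,[np.round(P).astype(int)],True,col,1)
cv2.imwrite('pics/w2.png',v)
```

```text
dx 0.000 dy -0.025 dz 0.007 wx 0.004 wy 0.005 wz 0.019 rows>= 0.0
```

View pics/w2.png

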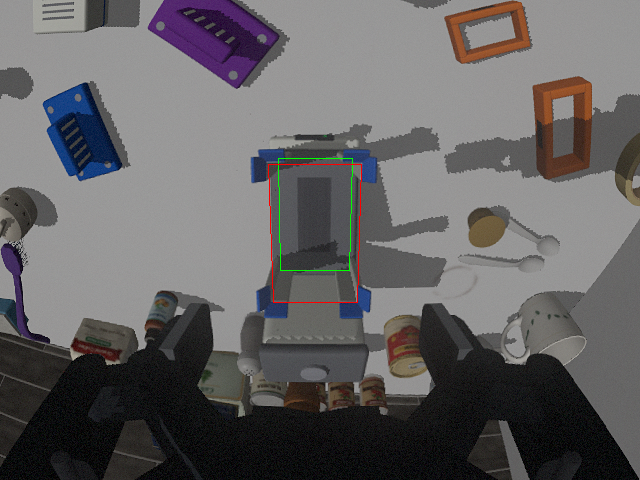

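The overlay of the estimated floor (green) and the mouth (red) matches the bay at (315,230) to a pixel or so. I refine it from the wrist lips, then go to the cartridge.

```bash
cat > d.py <<'E'
from h import *
from scipy.optimize import least_squares
o=bot.get_obs()
c,s,_=lips('wrist',(240,135,390,330)); k=s>100; c=c[k]; print(np.round(c,1),s[k])
# dark slot on floor
im=_; g=cv2.cvtColor(im,cv2.COLOR_RGB2GRAY)
sg=np.array([[1,1],[1,-1],[-1,1],[-1,-1]])
def res(q):
    P=proj('wrist',bay(q,np.c_[sg*[.053+q[3],.033+q[4]],np.full(4,.0755)]),o)
    return np.ravel([P[np.argmin(np.linalg.norm(P-x,axis=1))]-x for x in c])
q=least_squares(res,[*PUR,0.004,0.004]); print('lips',q.x,np.abs(q.fun).max())
T={'cartridge':(.4155,-.2292,np.radians(-1.7)),'cover':(.5805,-.2382,np.radians(20.3)),'spacer':(.4811,.2463,np.radians(31.1))}
for n,fl in(('cartridge',1),('cover',1),('spacer',1)):
    m=mask('wrist',n,T[n][:2],o,fill=True)
    if m is not None:
        b=cv2.boundingRect(m); print(n,b,end=' ')
        q,f=fit({'wrist':m},PARTS[n],T[n][:2],o,2); print(np.round(q[:2],4),np.degrees(q[2]).round(1),round(f,3))
go([.4155,-.2292,.14],Rdown(np.radians(-1.7)))
E
python3 d.py
```

```text
[[267.9 157.6]
 [362.9 162.9]
 [356.2 304.9]
 [276.3 309.7]] [364 628 589 333]
lips [ 0.61239666  0.01319487  0.17884552  0.0027136  -0.00105707] 2.725210348071812
cartridge (32, 0, 77, 34) [ 0.4122 -0.2316] -2.8 0.027
cover (42, 84, 80, 96) [ 0.5766 -0.2404] 19.9 0.068
spacer (532, 75, 61, 105) [0.4778 0.2459] 30.6 0.03
dx 3.588 dy -4.070 dz 0.394 wx 0.493 wy 4.788 wz 2.340 rows>= 5.4
```

Call:
drive_tool([
  {"dx":3.59,"dy":-4.07,"dz":0.39,"wx":0.49,"wy":4.79,"wz":2.34,"hand":85},
  {"dx":3.59,"dy":-4.07,"dz":0.39,"wx":0.49,"wy":4.79,"wz":2.34,"hand":85},
  {"dx":3.59,"dy":-4.07,"dz":0.39,"wx":0.49,"wy":4.79,"wz":2.34,"hand":85},
  {"dx":3.59,"dy":-4.07,"dz":0.39,"wx":0.49,"wy":4.79,"wz":2.34,"hand":85},
  {"dx":3.59,"dy":-4.07,"dz":0.39,"wx":0.49,"wy":4.79,"wz":2.34,"hand":85},
  {"dx":3.59,"dy":-4.07,"dz":0.39,"wx":0.49,"wy":4.79,"wz":2.34,"hand":85},
  {"dx":3.59,"dy":-4.07,"dz":0.39,"wx":0.49,"wy":4.79,"wz":2.34,"hand":85},
  {"dx":3.59,"dy":-4.07,"dz":0.39,"wx":0.49,"wy":4.79,"wz":2.34,"hand":85},
  {"dx":3.59,"dy":-4.07,"dz":0.39,"wx":0.49,"wy":4.79,"wz":2.34,"hand":85},
  {"dx":3.59,"dy":-4.07,"dz":0.39,"wx":0.49,"wy":4.79,"wz":2.34,"hand":85},
])

```text
clock: 4.6
eef_pos: [0.4162, -0.2288, 0.1407]
tool_rot: [0.014, 1.0, -0.0, 0.0]
ft_force: [-0.2, 0.5, -0.2]
grip_width: 0.0849
grasp_force: 0.0
```

```bash
sed -i 's/^PUR=.*/PUR=[.6125,.013,.178]/' h.py
cat > e.py <<'E'
from h import *
import sys
n,x,y,a,h=sys.argv[1],*map(float,sys.argv[2:6])
o=bot.get_obs(); im=snap('wrist','raw_'+n); m=mask('wrist',n,(x,y),o,fill=True); print(cv2.boundingRect(m))
q,f=fit({'wrist':m},PARTS[n],(x,y),o,2); print(np.round(q[:2],4),np.degrees(q[2]).round(1),round(f,3))
aa=q[2]+np.pi*np.round((np.radians(a)-q[2])/np.pi)
go([q[0],q[1],h],Rdown(aa))
E
python3 e.py cartridge .4155 -.2292 -1.7 .022
```

```text
(267, 164, 95, 149)
[ 0.4131 -0.2305] -1.9 0.019
dx 0.059 dy -0.034 dz 2.372 wx -0.003 wy 0.007 wz 0.058 rows>= 2.4
```

Call:
drive_tool([
  {"dx":0.06,"dy":-0.03,"dz":0.8,"wx":0,"wy":0,"wz":0.06,"hand":85},
  {"dx":0.06,"dy":-0.03,"dz":1.6,"wx":0,"wy":0,"wz":0.06,"hand":85},
  {"dx":0.06,"dy":-0.03,"dz":2.1,"wx":0,"wy":0,"wz":0.06,"hand":85},
  {"dx":0.06,"dy":-0.03,"dz":2.37,"wx":0,"wy":0,"wz":0.06,"hand":85},
  {"dx":0.06,"dy":-0.03,"dz":2.37,"wx":0,"wy":0,"wz":0.06,"hand":85},
  {"dx":0.06,"dy":-0.03,"dz":2.37,"wx":0,"wy":0,"wz":0.06,"hand":50},
  {"dx":0.06,"dy":-0.03,"dz":2.37,"wx":0,"wy":0,"wz":0.06,"hand":50},
  {"dx":0.06,"dy":-0.03,"dz":2.37,"wx":0,"wy":0,"wz":0.06,"hand":50},
  {"dx":0.06,"dy":-0.03,"dz":2.37,"wx":0,"wy":0,"wz":0.06,"hand":50},
  {"dx":0.06,"dy":-0.03,"dz":2.37,"wx":0,"wy":0,"wz":0.06,"hand":50},
  {"dx":0.06,"dy":-0.03,"dz":2.37,"wx":0,"wy":0,"wz":0.06,"hand":50},
  {"dx":0.06,"dy":-0.03,"dz":2.37,"wx":0,"wy":0,"wz":0.06,"hand":50},
  {"dx":0.06,"dy":-0.03,"dz":2.37,"wx":0,"wy":0,"wz":0.06,"hand":50},
])

```text
clock: 6.0
eef_pos: [0.4135, -0.2314, 0.023]
tool_rot: [0.018, 1.0, -0.0, 0.001]
ft_force: [0.6, 1.0, 7.0]
grip_width: 0.059
grasp_force: 66.8
```

```bash
python3 -c "
from h import *
o=bot.get_obs();print(o['eef_pos'],o['grip_width'],o['grasp_force'],o['clock'])
h=o['eef_pos'][2]
up=o['eef_pos']+[0,0,.13]
print('after lift:');o2=dict(o);o2['eef_pos']=up
go(bay(PUR,[0,0,.15+h]),Rbay(),o2)
print(h)"
```

```text
[ 0.41348723 -0.23138299  0.02304731] 0.05904133036545559 66.7585837841034 6.0
after lift:
dx -2.433 dy 4.726 dz -1.058 wx -0.524 wy -4.751 wz -2.405 rows>= 5.4
0.023047308592098775
```

Call:
drive_tool([
  {"dx":0,"dy":0,"dz":-0.5,"wx":0,"wy":0,"wz":0,"hand":50},
  {"dx":0,"dy":0,"dz":-1.3,"wx":0,"wy":0,"wz":0,"hand":50},
  {"dx":0,"dy":0,"dz":-2.1,"wx":0,"wy":0,"wz":0,"hand":50},
  {"dx":0,"dy":0.3,"dz":-2.9,"wx":0,"wy":0,"wz":0,"hand":50},
  {"dx":-0.3,"dy":0.8,"dz":-3.5,"wx":-0.05,"wy":-0.5,"wz":-0.25,"hand":50},
  {"dx":-0.7,"dy":1.5,"dz":-3.66,"wx":-0.16,"wy":-1.5,"wz":-0.75,"hand":50},
  {"dx":-1.1,"dy":2.2,"dz":-3.66,"wx":-0.27,"wy":-2.5,"wz":-1.25,"hand":50},
  {"dx":-1.5,"dy":2.9,"dz":-3.66,"wx":-0.38,"wy":-3.5,"wz":-1.75,"hand":50},
  {"dx":-1.9,"dy":3.7,"dz":-3.66,"wx":-0.48,"wy":-4.3,"wz":-2.2,"hand":50},
  {"dx":-2.25,"dy":4.35,"dz":-3.66,"wx":-0.52,"wy":-4.75,"wz":-2.4,"hand":50},
  {"dx":-2.43,"dy":4.73,"dz":-3.66,"wx":-0.52,"wy":-4.75,"wz":-2.4,"hand":50},
  {"dx":-2.43,"dy":4.73,"dz":-3.66,"wx":-0.52,"wy":-4.75,"wz":-2.4,"hand":50},
  {"dx":-2.43,"dy":4.73,"dz":-3.66,"wx":-0.52,"wy":-4.75,"wz":-2.4,"hand":50},
  {"dx":-2.43,"dy":4.73,"dz":-3.66,"wx":-0.52,"wy":-4.75,"wz":-2.4,"hand":50},
])

```text
clock: 7.4
eef_pos: [0.5413, 0.0003, 0.2041]
tool_rot: [-0.086, 0.975, 0.019, 0.205]
ft_force: [-0.0, -0.8, -1.7]
grip_width: 0.059
grasp_force: 65.9
```

```bash
cat > f.py <<'E'
from h import *
import sys
h,zb=map(float,sys.argv[1:3]); nm=sys.argv[3]; n=sys.argv[4]
o=bot.get_obs(); print(o['eef_pos'],o['grip_width'],o['grasp_force'],o['ft_force'].round(1),o['clock'])
im=snap('wrist','raw_'+nm); v=im[:,:,::-1].copy()
# held part as expected, bay as expected
P=proj('wrist',bay(PUR,[[a*.053,b*.033,.07] for a,b in((1,1),(1,-1),(-1,-1),(-1,1))]),o); cv2.polylines(v,[np.round(P).astype(int)],True,(0,0,255),1)
Rt=R.from_quat(o['tool_rot']).as_matrix()
H=np.array([[sx*.05,sy*.03,h-z] for z in (0,{'cartridge':.04,'spacer':.024,'cover':.012}[n]) for sx,sy in((1,1),(1,-1),(-1,-1),(-1,1))])@Rt.T+o['eef_pos']
Q=np.round(proj('wrist',H,o)).astype(int); cv2.polylines(v,[Q[:4],Q[4:]],True,(0,255,0),1)
cv2.imwrite(f'pics/{nm}.png',v)
go(bay(PUR,[0,0,zb+h]),Rbay())
E
python3 f.py .023 0 hold1 cartridge
```

```text
[5.41313469e-01 3.31599971e-04 2.04106761e-01] 0.05898180698663874 65.93332886695862 [-0.  -0.8 -1.7] 7.4
dx -0.061 dy 0.001 dz 2.982 wx 0.003 wy -0.048 wz -0.030 rows>= 3.0
```

View pics/hold1.png

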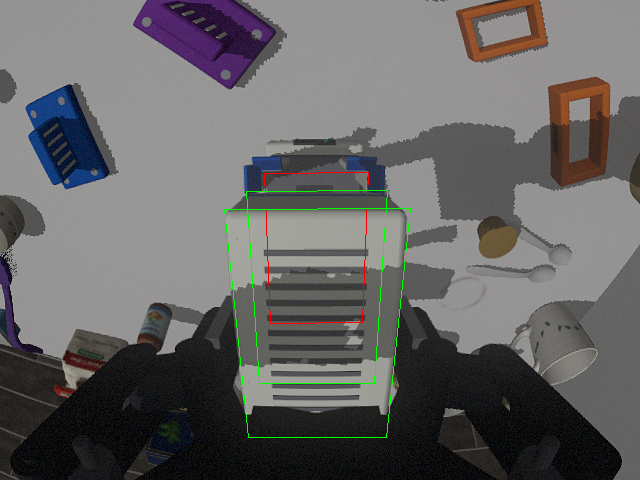

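The green overlay of the held cartridge fits its real front edge (228-408, row 210), and the bay mouth agrees too. I lower a little, correct, then insert.

Call:
drive_tool([
  {"dx":-0.06,"dy":0,"dz":0.5,"wx":0,"wy":-0.05,"wz":-0.03,"hand":50},
  {"dx":-0.06,"dy":0,"dz":1.0,"wx":0,"wy":-0.05,"wz":-0.03,"hand":50},
  {"dx":-0.06,"dy":0,"dz":1.2,"wx":0,"wy":-0.05,"wz":-0.03,"hand":50},
  {"dx":-0.06,"dy":0,"dz":1.2,"wx":0,"wy":-0.05,"wz":-0.03,"hand":50},
  {"dx":-0.06,"dy":0,"dz":1.2,"wx":0,"wy":-0.05,"wz":-0.03,"hand":50},
])

```text
clock: 7.95
eef_pos: [0.5686, 0.0054, 0.1512]
tool_rot: [-0.087, 0.974, 0.019, 0.208]
ft_force: [0.2, -1.4, -1.8]
grip_width: 0.0588
grasp_force: 65.8
```

```bash
python3 -c "
from h import *
go(bay(PUR,[0,0,.023]),Rbay());print(bot.get_obs()['ft_force'])"
```

```text
dx 0.027 dy -0.007 dz 1.788 wx 0.007 wy 0.013 wz 0.007 rows>= 1.8
[ 0.15235547 -1.40740414 -1.76946822]
```

Call:
drive_tool([
  {"dx":0.03,"dy":0,"dz":0.3,"wx":0,"wy":0.01,"wz":0,"hand":50},
  {"dx":0.03,"dy":0,"dz":0.6,"wx":0,"wy":0.01,"wz":0,"hand":50},
  {"dx":0.03,"dy":0,"dz":0.9,"wx":0,"wy":0.01,"wz":0,"hand":50},
  {"dx":0.03,"dy":0,"dz":1.2,"wx":0,"wy":0.01,"wz":0,"hand":50},
  {"dx":0.03,"dy":0,"dz":1.4,"wx":0,"wy":0.01,"wz":0,"hand":50},
  {"dx":0.03,"dy":0,"dz":1.6,"wx":0,"wy":0.01,"wz":0,"hand":50},
  {"dx":0.03,"dy":0,"dz":1.6,"wx":0,"wy":0.01,"wz":0,"hand":50},
])

```text
clock: 8.65
eef_pos: [0.5957, 0.0101, 0.0841]
tool_rot: [-0.087, 0.974, 0.018, 0.208]
ft_force: [-48.6, -6.4, 56.8]
grip_width: 0.059
grasp_force: 108.4
```

```bash
python3 -c "
from h import *
go(bay(PUR,[0,0,.023]),Rbay());print(bot.get_obs()['ft_force'])"
```

```text
dx -0.017 dy -0.002 dz 0.338 wx -0.010 wy 0.010 wz -0.006 rows>= 0.3
[-48.56105474  -6.38915085  56.75917264]
```

Something stopped the cartridge about 17 mm early, so I ease off and look.

Call:
drive_tool([
  {"dx":0,"dy":0,"dz":-0.2,"wx":0,"wy":0,"wz":0,"hand":50},
  {"dx":0,"dy":0,"dz":-0.25,"wx":0,"wy":0,"wz":0,"hand":50},
])

```text
clock: 8.85
eef_pos: [0.5955, 0.0102, 0.0922]
tool_rot: [-0.087, 0.974, 0.018, 0.21]
ft_force: [1.0, 0.3, -1.9]
grip_width: 0.0588
grasp_force: 100.8
```

```bash
python3 f.py .023 0 jam cartridge
python3 - <<'E'
from h import *
print(bot.get_obs()['eef_pos'],bot.get_obs()['ft_force'])
s=bot.camera('side')[100:270,230:430,::-1]; t_=bot.camera('top')[130:265,200:360,::-1]
w=cv2.imread('pics/jam.png')[120:480,100:540]
s=cv2.resize(s,(400,340),interpolation=cv2.INTER_CUBIC);w=cv2.resize(w,(400,327))
c=np.zeros((340,800,3),np.uint8); c[:,:400]=s; c[:327,400:]=w; cv2.imwrite('pics/jam2.png',c)
E
```

```text
[0.59548989 0.01018337 0.09218283] 0.058792554218267505 100.76799988746643 [ 1.   0.3 -1.9] 8.85
dx 0.051 dy -0.005 dz 0.476 wx -0.001 wy 0.065 wz 0.016 rows>= 0.5
[0.59591143 0.01029545 0.09174021] [-0.87854215  0.28184923 -1.83742461]
```

View pics/jam2.png

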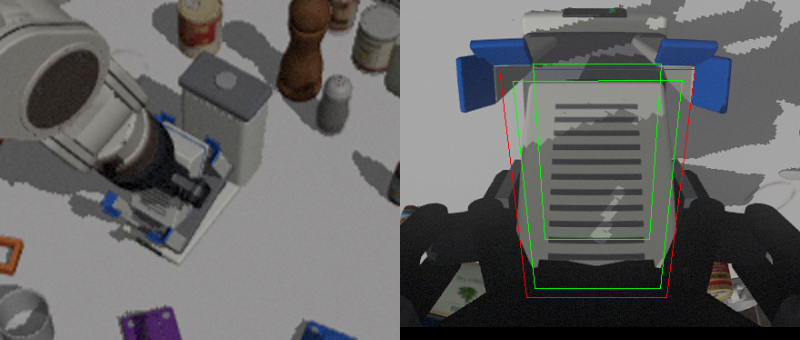

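The wrist view shows the cartridge's slats narrower at the front and wider at the back than before, so the part has pitched in the fingers: its back end caught. I measure the pitch from the slats.

```bash
cat > g.py <<'E'
from h import *
def slats(f):
    g=cv2.cvtColor(cv2.imread(f),cv2.COLOR_BGR2GRAY)
    bh=cv2.morphologyEx(g,cv2.MORPH_BLACKHAT,cv2.getStructuringElement(cv2.MORPH_RECT,(1,15)))
    m=(bh>14).astype(np.uint8); m[:, :240]=0; m[:,400:]=0; m[:190]=0
    m=cv2.morphologyEx(m,cv2.MORPH_CLOSE,np.ones((1,25)))
    n,l,s,c=cv2.connectedComponentsWithStats(m); out=[]
    for i in range(1,n):
        if s[i,2]>60 and s[i,3]<16:
            ys,xs=np.nonzero(l==i); a=np.polyfit(xs,ys,1); out.append([s[i,0],np.polyval(a,s[i,0]),s[i,0]+s[i,2],np.polyval(a,s[i,0]+s[i,2])])
    return np.round(np.array(sorted(out,key=lambda r:r[1])),1)
if __name__=='__main__':
    for f in('hold1','jam'): print(slats(f'pics/raw_{f}.png'))
E
python3 g.py
```

```text
[[263.  252.5 369.  252.5]
 [264.  269.6 368.  270.1]
 [248.  286.1 367.  286.7]
 [266.  302.9 366.  302.3]
 [266.  318.  366.  318. ]
 [268.  347.2 363.  347.1]
 [270.  360.6 363.  360.2]
 [271.  373.5 362.  373.5]
 [271.  385.5 361.  385.5]
 [273.  397.4 360.  397.4]
 [253.  407.8 400.  406.8]
 [301.  426.1 397.  427.5]
 [323.  431.1 400.  433.9]
 [241.  436.7 329.  433.8]]
[[283.  205.8 344.  207.4]
 [270.  237.  362.  237. ]
 [269.  251.3 365.  250.5]
 [269.  266.  364.  266. ]
 [267.  281.7 365.  281.5]
 [267.  298.1 366.  297.6]
 [266.  314.  366.  314. ]
 [265.  331.  367.  330.9]
 [264.  348.7 368.  348.6]
 [263.  365.9 369.  365.7]
 [263.  384.2 369.  384.4]
 [265.  402.3 367.  402.3]]
```

```bash
cat > k.py <<'E'
from h import *
from g import slats
from scipy.optimize import least_squares
I=dict(eef_pos=np.zeros(3),tool_rot=np.array([0,0,0,1.]))
def tool_at(u,v,z): return atz('wrist',u,v,z,I)
# slat centrelines in part frame from hold1 (top plane at tool z = h-.04)
a=np.array([[263,252.5,369,252.5],[264,269.6,368,270],[265,286.3,367,286.5],[266,302.6,366,302.6],[266,318,366,318],[268,347.2,363,347.2],[270,360.5,363,360.5],[271,373.5,362,373.5],[271,385.5,361,385.5],[273,397.4,360,397.4]])
idx=[0,1,2,3,4,6,7,8,9,10]
M=np.array([[tool_at(*r[:2],-.017),tool_at(*r[2:],-.017)] for r in a])
print('slat x',M[:,:,0].mean(1).round(4),'y',M[:,0,1].mean().round(4),M[:,1,1].mean().round(4))
k=np.polyfit(idx,M[:,:,0].mean(1),1); xs=np.polyval(k,np.arange(11)); ym=(M[:,1,1]-M[:,0,1]).mean()/2
print('centre x',xs[5],'pitch',k[0],'half y',ym)
if __name__=='__main__':
    import sys
    s=slats(sys.argv[1]); s=s[(s[:,2]-s[:,0]>80)]; s=s[-11:]
    yc=-.0003
    def pts(q): # q: tx,tz,pitch about y, relative to nominal: part centre underside
        P=np.array([[[x-0,sy*ym,-.04] for sy in(-1,1)] for x in xs-xs[5]]).reshape(-1,3)
        return P@R.from_euler('y',q[2]).as_matrix().T+[q[0],q[3],q[1]]
    obs=np.c_[s[:,:2],s[:,2:]].reshape(-1,2)
    if s[0,0]>s[0,2]: pass
    P0=proj('wrist',pts([0,.023,0,0]),I); flip = P0[0,0]>P0[1,0]
    if flip: obs=np.c_[s[:,2:],s[:,:2]].reshape(-1,2)
    if P0[0,1]>P0[-1,1]: obs=obs.reshape(11,2,2)[::-1].reshape(-1,2)
    r=least_squares(lambda q:(proj('wrist',pts(q),I)-obs).ravel(),[0,.023,0,0])
    print('underside centre in tool x,z',r.x[:2],'pitch deg',np.degrees(r.x[2]),'y',r.x[3],'res',np.abs(r.fun).max())
E
python3 k.py pics/raw_jam.png
```

```text
slat x [ 0.0351  0.0291  0.0231  0.0169  0.0109 -0.0013 -0.0073 -0.0134 -0.0194
 -0.0256] y -0.0177 0.017
centre x 0.0048084583462804364 pitch -0.0060701473537250125 half y 0.01738388177965988
underside centre in tool x,z [-0.01407447  0.0113246 ] pitch deg -42.52596263090861 y -0.0003127661508921412 res 2.4487932634145864
```

The cartridge's back end caught on the back guides and it pitched about 40° in the fingers, so the bay lies some mm nearer the front than I took it. I pull out along the axis.

Call:
drive_tool([
  {"dx":0,"dy":0,"dz":-0.3,"wx":0,"wy":0,"wz":0,"hand":50},
  {"dx":0,"dy":0,"dz":-0.7,"wx":0,"wy":0,"wz":0,"hand":50},
  {"dx":0,"dy":0,"dz":-1.2,"wx":0,"wy":0,"wz":0,"hand":50},
  {"dx":0,"dy":0,"dz":-1.7,"wx":0,"wy":0,"wz":0,"hand":50},
  {"dx":0,"dy":0,"dz":-2.3,"wx":0,"wy":0,"wz":0,"hand":50},
  {"dx":0,"dy":0,"dz":-2.8,"wx":0,"wy":0,"wz":0,"hand":50},
  {"dx":0,"dy":0,"dz":-2.8,"wx":0,"wy":0,"wz":0,"hand":50},
])

```text
clock: 9.7
eef_pos: [0.5403, 0.0002, 0.22]
tool_rot: [-0.088, 0.973, 0.018, 0.21]
ft_force: [0.5, -1.1, -1.4]
grip_width: 0.0588
grasp_force: 100.7
```

```bash
python3 - <<'E'
from h import *
from scipy.optimize import least_squares
o=bot.get_obs(); print(o['grip_width'],o['grasp_force'],o['ft_force'].round(1),o['eef_pos'])
snap('wrist','raw_out')
w=cv2.imread('pics/raw_w2.png'); 
v=np.zeros((560,800,3),np.uint8)
v[:,:380]=cv2.resize(w[130:410,240:430],None,fx=2,fy=2,interpolation=cv2.INTER_CUBIC)
u=cv2.imread('pics/raw_out.png')[60:480,100:540]; u=cv2.resize(u,(420,401)); v[:401,380:]=u
cv2.imwrite('pics/v.png',v)
E
python3 k.py pics/raw_out.png
```

```text
0.05875154543839499 100.73291301727295 [ 0.5 -1.1 -1.4] [5.40277430e-01 2.27973427e-04 2.20019412e-01]
slat x [ 0.0351  0.0291  0.0231  0.0169  0.0109 -0.0013 -0.0073 -0.0134 -0.0194
 -0.0256] y -0.0177 0.017
centre x 0.004807389654281957 pitch -0.006070149895876481 half y 0.01738389114520575
underside centre in tool x,z [-0.01247574  0.01600646] pitch deg -36.804733836246584 y -0.0006990061921808533 res 20.03176428687732
```

View pics/v.png

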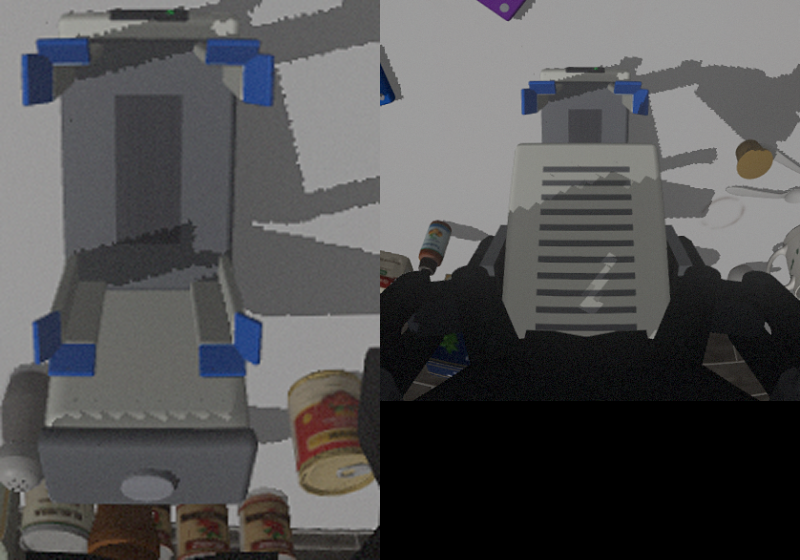

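The left crop shows the lips' inner edges at rows 65 (front) and 345 (back), and the tank top at rows 428-503. The right one shows the cartridge held but pitched. I check the tank and the slats in the earlier wrist pictures.

Run:
```python
from h import *
from scipy.optimize import least_squares
w=np.load('w2.npy'); o=dict(eef_pos=w[:3],tool_rot=w[3:])
S=np.array([[240,130]])
f=lambda L:np.array(L)/2+S-.25
# tank top: front edge row, back edge row, left/right at front
T=f([[42,430],[254,430],[250,503],[47,503]])
tank=np.array([[.065,-.0475,.158],[.065,.0475,.158],[.119,.0475,.158],[.119,-.0475,.158]])
tw=lambda p:tank@R.from_euler('z',p[2]).as_matrix().T+[p[0],p[1],0]
r=least_squares(lambda p:(proj('wrist',tw(p),o)-T).ravel(),PUR); print('tank wrist',r.x,r.fun.round(1))
for p in ([.6125,.013,.178],[.608,.013,.178]):
    print(p,'tank px',(proj('wrist',tw(p),o)-T).round(1).tolist())
    # lips inner edges at z .07 x=+-.053, slot centre at floor, floor front/back
    q=proj('wrist',bay(p,[[-.053,0,.07],[.053,0,.07],[0,0,0],[-.053,0,0],[.053,0,0]]),o); print('crop2 rows',((q+.25-S)*2).round(1).tolist())
g=cv2.cvtColor(cv2.imread('pics/raw_cartridge.png'),cv2.COLOR_BGR2GRAY)
bh=cv2.morphologyEx(g,cv2.MORPH_BLACKHAT,cv2.getStructuringElement(cv2.MORPH_RECT,(1,15)))[:,290:340].mean(1)
rows=[i for i in range(150,330) if bh[i]==bh[i-3:i+4].max() and bh[i]>10]; print(rows)
o=dict(eef_pos=np.array([.4162,-.2288,.1407]),tool_rot=np.array([.014,.9999,0,0]))
for z in(.04,): print([round(atz('wrist',315,i,z,o)[0],4) for i in rows])
prof=cv2.GaussianBlur(g,(1,3),0)[:,300:330].mean(1); d=np.diff(prof); e=[i for i in np.argsort(-abs(d)) if 140<i<340][:10]; print([(int(i),int(d[i])) for i in e])
```

```text
tank wrist [0.59727436 0.00873158 0.17961906] [-6.3  2.9  6.1  2.9  1.1 -1.7 -1.1 -1.7]
[0.6125, 0.013, 0.178] tank px [[-2.2, 13.1], [5.6, 13.1], [0.7, 6.0], [2.2, 6.0]]
crop2 rows [[151.1, 67.4], [151.3, 343.8], [151.3, 172.1], [151.3, 56.1], [151.4, 280.8]]
[0.608, 0.013, 0.178] tank px [[-1.9, 10.4], [7.1, 10.3], [2.1, 3.9], [2.5, 3.9]]
crop2 rows [[153.4, 56.3], [153.3, 336.4], [153.1, 164.2], [153.1, 47.3], [153.0, 274.2]]
[165, 190, 200, 210, 218, 228, 237, 244, 255, 263, 272, 279, 287, 296, 311]
[np.float64(0.3616), np.float64(0.3775), np.float64(0.3839), np.float64(0.3904), np.float64(0.3957), np.float64(0.4023), np.float64(0.4083), np.float64(0.4131), np.float64(0.4207), np.float64(0.4263), np.float64(0.4327), np.float64(0.4377), np.float64(0.4436), np.float64(0.4504), np.float64(0.462)]
[(243, -34), (216, -32), (255, 30), (269, -29), (286, -29), (289, 29), (272, 28), (210, 28), (163, -27), (234, -27)]
```

The bay agrees with its lips and its slot (172 px against 172), so the miss was only some mm: about 1.3 mm from the grasp plus calibration. I lay the cartridge flat on the worktop again, with the tool tilted 40° the other way.

```bash
cat > m.py <<'E'
from h import *
Rt=Rdown(np.radians(-1.9))@R.from_euler('y',40,degrees=True).as_matrix()
tgt=np.array([.42,-.235,0.0])-Rt@np.array([-.02,0,.011])
print(tgt)
go(tgt+[0,0,.10],Rt); o=bot.get_obs(); go(tgt+[0,0,.004],Rt); print(Rt.T@[0,0,-1])
E
python3 m.py
```

```text
[ 0.41175431 -0.23472646  0.02128224]
dx 3.855 dy -4.168 dz 0.386 wx -0.358 wy 12.795 wz 2.545 rows>= 7.6
dx 4.643 dy -4.167 dz 2.137 wx -0.358 wy 12.795 wz 2.545 rows>= 7.6
[-0.64278761  0.          0.76604444]
```

Call:
drive_tool([
  {"dx":0.3,"dy":-0.5,"dz":-0.4,"wx":0,"wy":1,"wz":0.2,"hand":50},
  {"dx":0.9,"dy":-1.2,"dz":-0.3,"wx":-0.07,"wy":2.6,"wz":0.5,"hand":50},
  {"dx":1.5,"dy":-1.9,"dz":-0.1,"wx":-0.12,"wy":4.2,"wz":0.85,"hand":50},
  {"dx":2.1,"dy":-2.6,"dz":0,"wx":-0.16,"wy":5.8,"wz":1.2,"hand":50},
  {"dx":2.7,"dy":-3.3,"dz":0.1,"wx":-0.2,"wy":7.4,"wz":1.5,"hand":50},
  {"dx":3.3,"dy":-3.9,"dz":0.2,"wx":-0.25,"wy":9,"wz":1.8,"hand":50},
  {"dx":3.86,"dy":-4.17,"dz":0.39,"wx":-0.3,"wy":10.6,"wz":2.2,"hand":50},
  {"dx":3.86,"dy":-4.17,"dz":0.39,"wx":-0.36,"wy":12.2,"wz":2.5,"hand":50},
  {"dx":3.86,"dy":-4.17,"dz":0.39,"wx":-0.36,"wy":12.8,"wz":2.55,"hand":50},
  {"dx":3.86,"dy":-4.17,"dz":0.39,"wx":-0.36,"wy":12.8,"wz":2.55,"hand":50},
  {"dx":3.86,"dy":-4.17,"dz":0.39,"wx":-0.36,"wy":12.8,"wz":2.55,"hand":50},
  {"dx":3.86,"dy":-4.17,"dz":0.39,"wx":-0.36,"wy":12.8,"wz":2.55,"hand":50},
])

```text
clock: 10.95
eef_pos: [0.41, -0.2348, 0.12]
tool_rot: [0.016, 0.939, 0.006, -0.343]
ft_force: [-0.8, -0.5, -2.3]
grip_width: 0.059
grasp_force: 100.6
```

```bash
sed -i 's/wrist/side/' /dev/null; python3 m.py; python3 -c "
from h import *
im=bot.camera('side'); cv2.imwrite('pics/p.png',cv2.resize(im[180:400,230:450,::-1],None,fx=2.5,fy=2.5,interpolation=cv2.INTER_CUBIC))"
```

```text
[ 0.41175431 -0.23472646  0.02128224]
dx -0.010 dy 0.002 dz -0.041 wx -0.000 wy -0.023 wz -0.004 rows>= 0.0
dx -1.247 dy 0.003 dz 1.427 wx -0.000 wy -0.023 wz -0.004 rows>= 1.9
[-0.64278761  0.          0.76604444]sed: couldn't edit /dev/null: not a regular file
```

View pics/p.png

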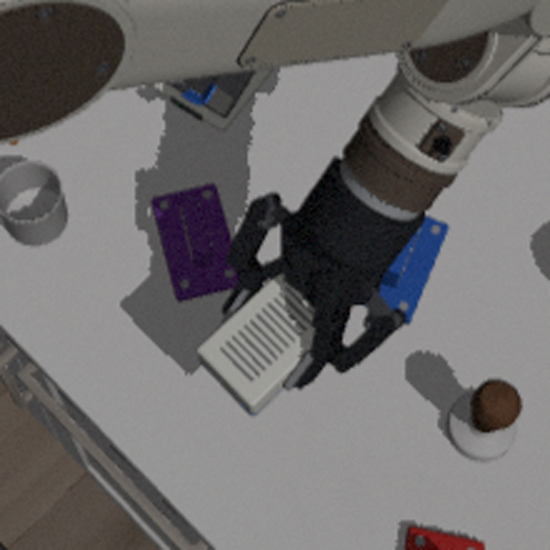

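The cartridge (260,345) looks about level now; lower it till it touches.

Call:
drive_tool([
  {"dx":-0.3,"dy":0,"dz":0.35,"wx":0,"wy":0,"wz":0,"hand":50},
  {"dx":-0.6,"dy":0,"dz":0.7,"wx":0,"wy":0,"wz":0,"hand":50},
  {"dx":-0.9,"dy":0,"dz":1.05,"wx":0,"wy":0,"wz":0,"hand":50},
  {"dx":-1.1,"dy":0,"dz":1.28,"wx":0,"wy":0,"wz":0,"hand":50},
  {"dx":-1.2,"dy":0,"dz":1.38,"wx":0,"wy":0,"wz":0,"hand":50},
  {"dx":-1.2,"dy":0,"dz":1.38,"wx":0,"wy":0,"wz":0,"hand":50},
])

```text
clock: 11.6
eef_pos: [0.4109, -0.2347, 0.0286]
tool_rot: [0.016, 0.939, 0.006, -0.344]
ft_force: [-0.0, 0.3, -2.5]
grip_width: 0.0589
grasp_force: 100.6
```

Not touching yet; 3 mm steps.

Call:
drive_tool([
  {"dx":-0.04,"dy":0,"dz":0.045,"wx":0,"wy":0,"wz":0,"hand":50},
  {"dx":-0.08,"dy":0,"dz":0.09,"wx":0,"wy":0,"wz":0,"hand":50},
  {"dx":-0.08,"dy":0,"dz":0.09,"wx":0,"wy":0,"wz":0,"hand":50},
])

```text
clock: 11.9
eef_pos: [0.4115, -0.2349, 0.0228]
tool_rot: [0.016, 0.939, 0.006, -0.344]
ft_force: [0.5, -0.2, -2.4]
grip_width: 0.059
grasp_force: 100.6
```

Call:
drive_tool([
  {"dx":-0.03,"dy":0,"dz":0.035,"wx":0,"wy":0,"wz":0,"hand":50},
  {"dx":-0.06,"dy":0,"dz":0.07,"wx":0,"wy":0,"wz":0,"hand":50},
  {"dx":-0.06,"dy":0,"dz":0.07,"wx":0,"wy":0,"wz":0,"hand":50},
])

```text
clock: 12.2
eef_pos: [0.4117, -0.235, 0.0198]
tool_rot: [0.016, 0.939, 0.005, -0.344]
ft_force: [2.5, 0.8, 6.8]
grip_width: 0.059
grasp_force: 101.6
```

Call:
drive_tool([
  {"dx":-0.03,"dy":0,"dz":0.035,"wx":0,"wy":0,"wz":0,"hand":50},
  {"dx":-0.04,"dy":0,"dz":0.05,"wx":0,"wy":0,"wz":0,"hand":62},
  {"dx":-0.04,"dy":0,"dz":0.05,"wx":0,"wy":0,"wz":0,"hand":75},
  {"dx":-0.04,"dy":0,"dz":0.05,"wx":0,"wy":0,"wz":0,"hand":85},
  {"dx":0,"dy":0,"dz":0,"wx":0,"wy":0,"wz":0,"hand":85},
  {"dx":0,"dy":0,"dz":-0.1,"wx":0,"wy":0,"wz":0,"hand":85},
  {"dx":0,"dy":0,"dz":-0.6,"wx":0,"wy":0,"wz":0,"hand":85},
  {"dx":0,"dy":0,"dz":-1.3,"wx":0,"wy":0,"wz":0,"hand":85},
  {"dx":0,"dy":0,"dz":-2,"wx":0,"wy":0,"wz":0,"hand":85},
  {"dx":0,"dy":0,"dz":-2,"wx":0,"wy":0,"wz":0,"hand":85},
])

```text
clock: 13.2
eef_pos: [0.4798, -0.2376, 0.0977]
tool_rot: [0.016, 0.94, 0.004, -0.34]
ft_force: [0.4, 0.2, 0.3]
grip_width: 0.085
grasp_force: 0.0
```

```bash
python3 -c "
from h import *
go([.418,-.235,.14],Rdown(np.radians(-1.9)))"
```

```text
dx 1.493 dy 0.010 dz 0.140 wx -0.035 wy -7.947 wz 0.000 rows>= 4.6
```

Call:
drive_tool([
  {"dx":0.3,"dy":0.01,"dz":0,"wx":0,"wy":-1.7,"wz":0,"hand":85},
  {"dx":0.6,"dy":0.01,"dz":0,"wx":0,"wy":-3.4,"wz":0,"hand":85},
  {"dx":0.9,"dy":0.01,"dz":0.14,"wx":-0.03,"wy":-5,"wz":0,"hand":85},
  {"dx":1.2,"dy":0.01,"dz":0.14,"wx":-0.03,"wy":-6.6,"wz":0,"hand":85},
  {"dx":1.49,"dy":0.01,"dz":0.14,"wx":-0.03,"wy":-7.95,"wz":0,"hand":85},
  {"dx":1.49,"dy":0.01,"dz":0.14,"wx":-0.03,"wy":-7.95,"wz":0,"hand":85},
  {"dx":1.49,"dy":0.01,"dz":0.14,"wx":-0.03,"wy":-7.95,"wz":0,"hand":85},
])

```text
clock: 13.9
eef_pos: [0.4134, -0.2345, 0.1377]
tool_rot: [0.018, 1.0, 0.001, -0.004]
ft_force: [2.1, 0.0, 0.4]
grip_width: 0.0851
grasp_force: 0.0
```

```bash
python3 e.py cartridge .418 -.235 -1.9 .018; python3 -c "
from h import *
print(bot.get_obs()['eef_pos'])"
```

```text
(268, 182, 94, 148)
[ 0.4221 -0.2363] -2.4 0.035
dx -0.152 dy -0.028 dz 2.383 wx 0.023 wy -0.093 wz 0.094 rows>= 2.4
[ 0.41554648 -0.23487106  0.13721229]
```

```bash
python3 e.py cartridge .42 -.236 -1.9 .018; python3 -c "
from h import *
print(bot.get_obs()['eef_pos'])"
```

```text
(268, 178, 95, 149)
[ 0.4212 -0.2363] -2.2 0.029
dx -0.128 dy -0.035 dz 2.372 wx 0.029 wy -0.102 wz 0.056 rows>= 2.4
[ 0.41592082 -0.23473478  0.13664824]
```

Call:
drive_tool([
  {"dx":-0.11,"dy":-0.03,"dz":0.6,"wx":0.03,"wy":-0.1,"wz":0.06,"hand":85},
  {"dx":-0.11,"dy":-0.03,"dz":1.2,"wx":0.03,"wy":-0.1,"wz":0.06,"hand":85},
  {"dx":-0.11,"dy":-0.03,"dz":1.8,"wx":0.03,"wy":-0.1,"wz":0.06,"hand":85},
  {"dx":-0.11,"dy":-0.03,"dz":2.2,"wx":0.03,"wy":-0.1,"wz":0.06,"hand":85},
  {"dx":-0.11,"dy":-0.03,"dz":2.3,"wx":0.03,"wy":-0.1,"wz":0.06,"hand":85},
  {"dx":-0.11,"dy":-0.03,"dz":2.3,"wx":0.03,"wy":-0.1,"wz":0.06,"hand":85},
  {"dx":-0.11,"dy":-0.03,"dz":2.3,"wx":0.03,"wy":-0.1,"wz":0.06,"hand":85},
])

```text
clock: 14.8
eef_pos: [0.4202, -0.2362, 0.0225]
tool_rot: [0.02, 1.0, -0.0, 0.001]
ft_force: [0.2, 0.3, -0.0]
grip_width: 0.0851
grasp_force: 0.0
```

```bash
python3 -c "
from h import *
go([.4212,-.2363,.020],Rdown(np.radians(-2.2)));print(bot.get_obs()['eef_pos'])"
```

```text
dx -0.021 dy -0.001 dz 0.051 wx -0.007 wy 0.013 wz -0.009 rows>= 0.1
[ 0.42016406 -0.23620639  0.02254156]
```

Call:
drive_tool([
  {"dx":-0.02,"dy":0,"dz":0.03,"wx":0,"wy":0,"wz":0,"hand":85},
  {"dx":-0.02,"dy":0,"dz":0.03,"wx":0,"wy":0,"wz":0,"hand":50},
  {"dx":-0.02,"dy":0,"dz":0.03,"wx":0,"wy":0,"wz":0,"hand":50},
  {"dx":-0.02,"dy":0,"dz":0.03,"wx":0,"wy":0,"wz":0,"hand":50},
  {"dx":-0.02,"dy":0,"dz":0.03,"wx":0,"wy":0,"wz":0,"hand":50},
  {"dx":-0.02,"dy":0,"dz":0.03,"wx":0,"wy":0,"wz":0,"hand":50},
  {"dx":-0.02,"dy":0,"dz":0.03,"wx":0,"wy":0,"wz":0,"hand":50},
  {"dx":-0.02,"dy":0,"dz":0.03,"wx":0,"wy":0,"wz":0,"hand":50},
])

```text
clock: 15.6
eef_pos: [0.4207, -0.2362, 0.0216]
tool_rot: [0.02, 1.0, -0.0, 0.001]
ft_force: [-0.2, 0.0, 5.8]
grip_width: 0.0588
grasp_force: 66.4
```

```bash
python3 -c "
from h import *
o=bot.get_obs();h=o['eef_pos'][2];print(h,o['eef_pos'])
go(bay(PUR,[-.001,0,.15+h]),Rbay())"
```

```text
0.02159518876323991 [ 0.42071217 -0.2362271   0.02159519]
dx -2.262 dy 4.824 dz -3.654 wx -0.535 wy -4.757 wz -2.455 rows>= 6.5
```

Call:
drive_tool([
  {"dx":0,"dy":0,"dz":-0.5,"wx":0,"wy":0,"wz":0,"hand":50},
  {"dx":0,"dy":0,"dz":-1.3,"wx":0,"wy":0,"wz":0,"hand":50},
  {"dx":0,"dy":0,"dz":-2.1,"wx":0,"wy":0,"wz":0,"hand":50},
  {"dx":0,"dy":0.3,"dz":-2.9,"wx":0,"wy":0,"wz":0,"hand":50},
  {"dx":-0.3,"dy":0.8,"dz":-3.5,"wx":-0.05,"wy":-0.5,"wz":-0.25,"hand":50},
  {"dx":-0.7,"dy":1.5,"dz":-3.65,"wx":-0.16,"wy":-1.5,"wz":-0.75,"hand":50},
  {"dx":-1.1,"dy":2.3,"dz":-3.65,"wx":-0.27,"wy":-2.5,"wz":-1.25,"hand":50},
  {"dx":-1.5,"dy":3.0,"dz":-3.65,"wx":-0.38,"wy":-3.5,"wz":-1.75,"hand":50},
  {"dx":-1.9,"dy":3.8,"dz":-3.65,"wx":-0.48,"wy":-4.3,"wz":-2.2,"hand":50},
  {"dx":-2.15,"dy":4.45,"dz":-3.65,"wx":-0.53,"wy":-4.76,"wz":-2.45,"hand":50},
  {"dx":-2.26,"dy":4.82,"dz":-3.65,"wx":-0.53,"wy":-4.76,"wz":-2.45,"hand":50},
  {"dx":-2.26,"dy":4.82,"dz":-3.65,"wx":-0.53,"wy":-4.76,"wz":-2.45,"hand":50},
  {"dx":-2.26,"dy":4.82,"dz":-3.65,"wx":-0.53,"wy":-4.76,"wz":-2.45,"hand":50},
  {"dx":-2.26,"dy":4.82,"dz":-3.65,"wx":-0.53,"wy":-4.76,"wz":-2.45,"hand":50},
  {"dx":-2.26,"dy":4.82,"dz":-3.65,"wx":-0.53,"wy":-4.76,"wz":-2.45,"hand":50},
])

```text
clock: 17.1
eef_pos: [0.5421, -0.0005, 0.2028]
tool_rot: [-0.086, 0.975, 0.019, 0.206]
ft_force: [0.0, 0.6, -1.6]
grip_width: 0.0591
grasp_force: 65.9
```

```bash
cat > n.py <<'E'
from h import *
import sys
h,zt,xo=map(float,sys.argv[1:4])
o=bot.get_obs(); print(o['eef_pos'],o['ft_force'].round(1),o['grip_width'],o['clock'])
Rb=R.from_euler('z',PUR[2]).as_matrix()@R.from_euler('y',-t).as_matrix()
print('in bay frame mm (TCP less h):',(Rb.T@(o['eef_pos']-[PUR[0],PUR[1],.048])*1e3-[0,0,h*1e3]).round(1))
go(bay(PUR,[xo,0,zt+h]),Rbay())
E
python3 n.py .0216 .085 -.002
```

```text
[ 5.42089460e-01 -5.12359680e-04  2.02809985e-01] [ 0.   0.6 -1.6] 0.05913148353862124 17.1
in bay frame mm (TCP less h): [ -2.5  -0.8 149. ]
dx -0.013 dy 0.017 dz 1.280 wx -0.002 wy -0.026 wz -0.026 rows>= 1.3
```

Call:
drive_tool([
  {"dx":-0.01,"dy":0.02,"dz":0.5,"wx":0,"wy":-0.03,"wz":-0.03,"hand":50},
  {"dx":-0.01,"dy":0.02,"dz":0.9,"wx":0,"wy":-0.03,"wz":-0.03,"hand":50},
  {"dx":-0.01,"dy":0.02,"dz":1.28,"wx":0,"wy":-0.03,"wz":-0.03,"hand":50},
  {"dx":-0.01,"dy":0.02,"dz":1.28,"wx":0,"wy":-0.03,"wz":-0.03,"hand":50},
  {"dx":-0.01,"dy":0.02,"dz":1.28,"wx":0,"wy":-0.03,"wz":-0.03,"hand":50},
  {"dx":-0.01,"dy":0.02,"dz":1.28,"wx":0,"wy":-0.03,"wz":-0.03,"hand":50},
])

```text
clock: 17.7
eef_pos: [0.5687, 0.0057, 0.1459]
tool_rot: [-0.088, 0.974, 0.018, 0.208]
ft_force: [-0.3, 0.4, -2.6]
grip_width: 0.0588
grasp_force: 65.7
```

```bash
python3 n.py .0216 0 -.002
python3 - <<'E'
from h import *
o=bot.get_obs(); im=snap('wrist','raw_entry')
x0,y0,x1,y1=210,130,420,290
v=cv2.resize(im[y0:y1,x0:x1,::-1],None,fx=3.8,fy=3.7,interpolation=cv2.INTER_CUBIC); print(v.shape)
f=lambda P:np.round((proj('wrist',P,o)+.5-[x0,y0])*[3.8,3.7]).astype(int)
Rt=R.from_quat(o['tool_rot']).as_matrix()
for z,c in((.07,(0,0,255)),(0,(0,255,255))): 
    q=f(bay(PUR,[[.03,.033,z],[-.053,.033,z],[-.053,-.033,z],[.03,-.033,z]])); cv2.polylines(v,[q],False,c,1)
for z in (0,.04):
    H=np.array([[a,b,.0216-z] for a,b in((-.02,.03),(.05,.03),(.05,-.03),(-.02,-.03))])@Rt.T+o['eef_pos']; cv2.polylines(v,[f(H)],False,(0,255,0),1)
cv2.imwrite('pics/entry.png',v[:600,:800])
E
```

```text
[0.56866706 0.0057013  0.14590231] [-0.3  0.4 -2.6] 0.058753282791084736 17.7
in bay frame mm (TCP less h): [-0.8  0.6 85.9]
dx 0.029 dy -0.011 dz 1.718 wx -0.001 wy 0.030 wz 0.015 rows>= 1.7
(592, 798, 3)
```

View pics/entry.png

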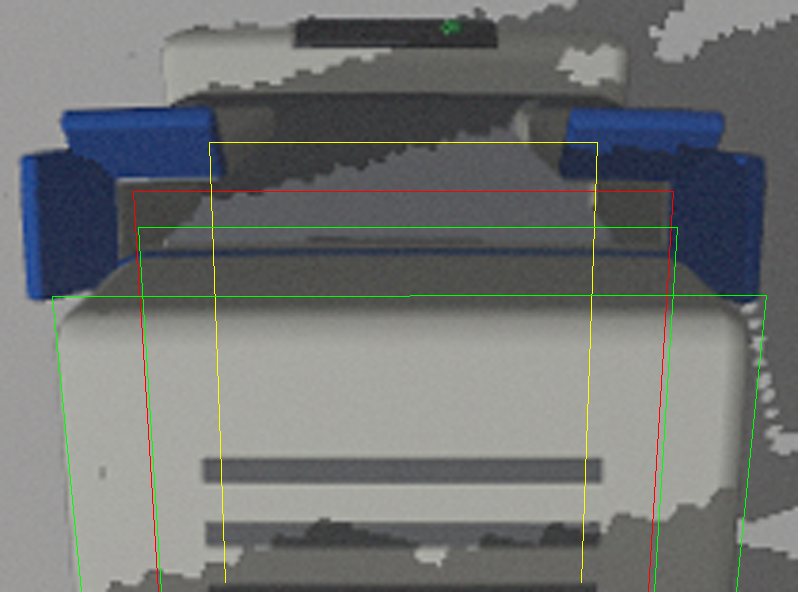

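The picture shows the front gap too wide: lip edge at row 178, cartridge bottom at row 248, against 37 rows predicted. The part is about 3 mm too far back relative to the bay, so I shift it 3 mm forward and go in gently.

Call:
drive_tool([
  {"dx":0.06,"dy":-0.01,"dz":0,"wx":0,"wy":0.03,"wz":0.01,"hand":50},
  {"dx":0.06,"dy":-0.01,"dz":0.1,"wx":0,"wy":0.03,"wz":0.01,"hand":50},
  {"dx":0.06,"dy":-0.01,"dz":0.25,"wx":0,"wy":0.03,"wz":0.01,"hand":50},
  {"dx":0.06,"dy":-0.01,"dz":0.4,"wx":0,"wy":0.03,"wz":0.01,"hand":50},
  {"dx":0.06,"dy":-0.01,"dz":0.45,"wx":0,"wy":0.03,"wz":0.01,"hand":50},
])

```text
clock: 18.25
eef_pos: [0.5746, 0.007, 0.1218]
tool_rot: [-0.088, 0.974, 0.019, 0.206]
ft_force: [-0.1, -0.8, -2.6]
grip_width: 0.0591
grasp_force: 66.0
```

```bash
python3 n.py .0216 0 -.0038
```

```text
[0.57460956 0.00701346 0.12181721] [-0.1 -0.8 -2.6] 0.05913591186371035 18.25
in bay frame mm (TCP less h): [-5.   0.8 61.4]
dx -0.027 dy -0.017 dz 1.229 wx 0.010 wy -0.029 wz 0.012 rows>= 1.2
```

Call:
drive_tool([
  {"dx":-0.02,"dy":-0.01,"dz":0.15,"wx":0,"wy":-0.02,"wz":0.01,"hand":50},
  {"dx":-0.02,"dy":-0.01,"dz":0.3,"wx":0,"wy":-0.02,"wz":0.01,"hand":50},
  {"dx":-0.02,"dy":-0.01,"dz":0.45,"wx":0,"wy":-0.02,"wz":0.01,"hand":50},
  {"dx":-0.02,"dy":-0.01,"dz":0.6,"wx":0,"wy":-0.02,"wz":0.01,"hand":50},
  {"dx":-0.02,"dy":-0.01,"dz":0.6,"wx":0,"wy":-0.02,"wz":0.01,"hand":50},
])

```text
clock: 18.75
eef_pos: [0.587, 0.0088, 0.0943]
tool_rot: [-0.087, 0.974, 0.019, 0.206]
ft_force: [-0.6, -0.9, -2.3]
grip_width: 0.0591
grasp_force: 65.9
```

```bash
python3 n.py .0216 0 -.0038
```

```text
[0.5870071  0.00880117 0.09434723] [-0.6 -0.9 -2.3] 0.059081070685025 18.75
in bay frame mm (TCP less h): [-4.7  0.4 31.2]
dx -0.020 dy -0.008 dz 0.625 wx 0.012 wy -0.025 wz 0.001 rows>= 0.6
```

No contact at all; on to the floor.

Call:
drive_tool([
  {"dx":-0.01,"dy":0,"dz":0.15,"wx":0,"wy":-0.02,"wz":0,"hand":50},
  {"dx":-0.01,"dy":0,"dz":0.3,"wx":0,"wy":-0.02,"wz":0,"hand":50},
  {"dx":-0.01,"dy":0,"dz":0.45,"wx":0,"wy":-0.02,"wz":0,"hand":50},
  {"dx":-0.01,"dy":0,"dz":0.53,"wx":0,"wy":-0.02,"wz":0,"hand":50},
  {"dx":-0.01,"dy":0,"dz":0.56,"wx":0,"wy":-0.02,"wz":0,"hand":50},
  {"dx":-0.01,"dy":0,"dz":0.56,"wx":0,"wy":-0.02,"wz":0,"hand":50},
])

```text
clock: 19.35
eef_pos: [0.5992, 0.0108, 0.0702]
tool_rot: [-0.087, 0.974, 0.019, 0.208]
ft_force: [0.0, 0.5, -2.1]
grip_width: 0.059
grasp_force: 65.9
```

```bash
python3 n.py .0216 0 -.0038
```

```text
[0.59915824 0.01083152 0.07023953] [ 0.   0.5 -2.1] 0.05904618702990494 19.35
in bay frame mm (TCP less h): [-3.3  0.2  4.2]
dx 0.010 dy -0.005 dz 0.084 wx 0.007 wy 0.017 wz 0.001 rows>= 0.1
```

Call:
drive_tool([
  {"dx":0,"dy":0,"dz":0.03,"wx":0,"wy":0.01,"wz":0,"hand":50},
  {"dx":0,"dy":0,"dz":0.06,"wx":0,"wy":0.01,"wz":0,"hand":50},
  {"dx":0,"dy":0,"dz":0.09,"wx":0,"wy":0.01,"wz":0,"hand":50},
  {"dx":0,"dy":0,"dz":0.1,"wx":0,"wy":0.01,"wz":0,"hand":50},
  {"dx":0,"dy":0,"dz":0.1,"wx":0,"wy":0.01,"wz":0,"hand":50},
])

```text
clock: 19.85
eef_pos: [0.6012, 0.0111, 0.0669]
tool_rot: [-0.087, 0.974, 0.019, 0.208]
ft_force: [-5.1, -0.9, 4.2]
grip_width: 0.0591
grasp_force: 66.8
```

```bash
python3 n.py .0216 0 -.0038
```

```text
[0.60116571 0.01111909 0.06690175] [-5.1 -0.9  4.2] 0.05911198624800631 19.85
in bay frame mm (TCP less h): [-2.8  0.2  0.3]
dx 0.020 dy -0.003 dz 0.007 wx 0.003 wy 0.021 wz 0.001 rows>= 0.0
```

Home on the floor; press lightly, open, withdraw along the axis.

Call:
drive_tool([
  {"dx":0,"dy":0,"dz":0.03,"wx":0,"wy":0,"wz":0,"hand":50},
  {"dx":0,"dy":0,"dz":0.02,"wx":0,"wy":0,"wz":0,"hand":70},
  {"dx":0,"dy":0,"dz":0,"wx":0,"wy":0,"wz":0,"hand":80},
  {"dx":0,"dy":0,"dz":0,"wx":0,"wy":0,"wz":0,"hand":80},
  {"dx":0,"dy":0,"dz":0,"wx":0,"wy":0,"wz":0,"hand":80},
  {"dx":0,"dy":0,"dz":-0.3,"wx":0,"wy":0,"wz":0,"hand":80},
  {"dx":0,"dy":0,"dz":-1,"wx":0,"wy":0,"wz":0,"hand":80},
  {"dx":0,"dy":0,"dz":-1.9,"wx":0,"wy":0,"wz":0,"hand":80},
  {"dx":0,"dy":0,"dz":-2.8,"wx":0,"wy":0,"wz":0,"hand":80},
  {"dx":0,"dy":0,"dz":-3.6,"wx":0,"wy":0,"wz":0,"hand":80},
  {"dx":0,"dy":0,"dz":-3.6,"wx":0,"wy":0,"wz":0,"hand":80},
  {"dx":0,"dy":0,"dz":-3.6,"wx":0,"wy":0,"wz":0,"hand":80},
])

```text
clock: 21.05
eef_pos: [0.5296, -0.002, 0.2317]
tool_rot: [-0.087, 0.974, 0.019, 0.209]
ft_force: [-1.1, -0.1, -0.5]
grip_width: 0.08
grasp_force: 0.0
```

```bash
cat > chk.py <<'E'
# fit (x,y,z,pitch) of the seated part's outline in the bay frame, seen by the wrist
from h import *
import sys
n=sys.argv[1]; z0=float(sys.argv[2])
o=bot.get_obs(); print(o['eef_pos'],o['clock']); im=snap('wrist','raw_seat_'+n)
if n=='cartridge':
    g=cv2.cvtColor(im,cv2.COLOR_RGB2GRAY)
    c=proj('wrist',bay(PUR,[[0,0,z0+.04]]),o)[0]; print('centre px',c)
    u=int(c[0]); bh=cv2.morphologyEx(g,cv2.MORPH_BLACKHAT,cv2.getStructuringElement(cv2.MORPH_RECT,(1,15)))[:,u-15:u+15].mean(1)
    rows=[i for i in range(int(c[1])-90,int(c[1])+90) if bh[i]==bh[i-3:i+4].max() and bh[i]>8]
    # ray / plane z=z0+.04 in bay frame
    Rb=R.from_euler('z',PUR[2]).as_matrix()@R.from_euler('y',-t).as_matrix(); out=[]
    for i in rows:
        p,d=ray('wrist',u,i,o); p=Rb.T@(p-[PUR[0],PUR[1],.048]); d=Rb.T@d; out.append((p+d*(z0+.04-p[2])/d[2])[0]*1e3)
    print(rows,np.round(out,1),np.diff(out).round(1))
E
python3 chk.py cartridge 0
python3 -c "
from h import *
yaw=np.radians(31.1)
go([.478,.246,.16],Rdown(yaw)); o=bot.get_obs(); print(o['joint_pos'])"
```

```text
[ 0.52960996 -0.0020433   0.23171074] 21.05
centre px [316.46320783 228.08831297]
[139, 152, 161, 182, 190, 197, 204, 212, 219, 226, 233, 240, 247, 254, 261, 268, 281] [-72.1 -61.8 -54.7 -37.9 -31.4 -25.7 -20.  -13.4  -7.6  -1.8   4.2  10.1
  16.2  22.3  28.5  34.8  46.6] [10.3  7.2 16.8  6.5  5.7  5.7  6.6  5.8  5.9  5.9  6.   6.   6.1  6.2
  6.3 11.9]
dx 0.682 dy 5.060 dz 1.230 wx -0.871 wy 4.757 wz -4.116 rows>= 5.3
[-0.05628448  0.01568778 -0.38109086  0.76459606  0.09528889 -0.21466982]
```

Slat centre -1.6 mm, spacing 6.06 mm as on the worktop: the cartridge is seated and centred (the bay's true x is about -1.5 mm from my estimate). On to the spacer.

Call:
drive_tool([
  {"dx":0.2,"dy":1,"dz":0,"wx":-0.17,"wy":0.95,"wz":-0.8,"hand":85},
  {"dx":0.4,"dy":2,"dz":0.1,"wx":-0.35,"wy":1.9,"wz":-1.65,"hand":85},
  {"dx":0.5,"dy":3,"dz":0.4,"wx":-0.52,"wy":2.85,"wz":-2.5,"hand":85},
  {"dx":0.6,"dy":4,"dz":0.8,"wx":-0.7,"wy":3.8,"wz":-3.3,"hand":85},
  {"dx":0.68,"dy":5.06,"dz":1.23,"wx":-0.87,"wy":4.76,"wz":-4.12,"hand":85},
  {"dx":0.68,"dy":5.06,"dz":1.23,"wx":-0.87,"wy":4.76,"wz":-4.12,"hand":85},
  {"dx":0.68,"dy":5.06,"dz":1.23,"wx":-0.87,"wy":4.76,"wz":-4.12,"hand":85},
  {"dx":0.68,"dy":5.06,"dz":1.23,"wx":-0.87,"wy":4.76,"wz":-4.12,"hand":85},
  {"dx":0.68,"dy":5.06,"dz":1.23,"wx":-0.87,"wy":4.76,"wz":-4.12,"hand":85},
  {"dx":0.68,"dy":5.06,"dz":1.23,"wx":-0.87,"wy":4.76,"wz":-4.12,"hand":85},
])

```text
clock: 22.1
eef_pos: [0.4786, 0.2446, 0.1617]
tool_rot: [-0.267, 0.964, -0.0, 0.001]
ft_force: [-0.0, 0.5, 0.5]
grip_width: 0.085
grasp_force: 0.0
```

```bash
python3 e.py spacer .478 .246 31.1 .014; python3 -c "
from h import *
print(bot.get_obs()['eef_pos'])"
```

```text
(276, 165, 82, 129)
[0.4781 0.2444] 30.0 0.048
dx 0.022 dy -0.002 dz 2.955 wx -0.005 wy 0.025 wz 0.198 rows>= 3.0
[0.4787098  0.24495402 0.16175931]
```

Run:
```python
from h import *
o=bot.get_obs(); im=snap('wrist','raw_sp2'); h=cv2.cvtColor(im,cv2.COLOR_RGB2HSV)
m=cv2.inRange(h,(3,110,40),(22,255,255)); n,l,s,c=cv2.connectedComponentsWithStats(m)
i=1+np.argmin([np.hypot(*(c[j]-[317,229]))-s[j,4]*.01 for j in range(1,n)]); m=(l==i).astype(np.uint8); print(s[i])
cs,_=cv2.findContours(m,cv2.RETR_EXTERNAL,cv2.CHAIN_APPROX_NONE); m=cv2.drawContours(m*0,cs,-1,1,-1)
q,f=fit({'wrist':m},PARTS['spacer'],(.478,.2445),o,3); print(np.round(q[:2],4),np.degrees(q[2])%180,f)
go([*q[:2],.014],Rdown(q[2]+np.pi*np.round((.53-q[2])/np.pi)))
```

```text
[ 277  166   81  128 5171]
[0.4783 0.2449] 30.797356200562263 0.025621294720756027
dx 0.015 dy 0.001 dz 2.953 wx -0.004 wy 0.023 wz 0.044 rows>= 3.0
```

Call:
drive_tool([
  {"dx":0.02,"dy":0,"dz":0.8,"wx":0,"wy":0.02,"wz":0.04,"hand":85},
  {"dx":0.02,"dy":0,"dz":1.6,"wx":0,"wy":0.02,"wz":0.04,"hand":85},
  {"dx":0.02,"dy":0,"dz":2.3,"wx":0,"wy":0.02,"wz":0.04,"hand":85},
  {"dx":0.02,"dy":0,"dz":2.75,"wx":0,"wy":0.02,"wz":0.04,"hand":85},
  {"dx":0.02,"dy":0,"dz":2.95,"wx":0,"wy":0.02,"wz":0.04,"hand":85},
  {"dx":0.02,"dy":0,"dz":2.95,"wx":0,"wy":0.02,"wz":0.04,"hand":85},
  {"dx":0.02,"dy":0,"dz":2.95,"wx":0,"wy":0.02,"wz":0.04,"hand":85},
  {"dx":0.02,"dy":0,"dz":2.95,"wx":0,"wy":0.02,"wz":0.04,"hand":50},
  {"dx":0.02,"dy":0,"dz":2.95,"wx":0,"wy":0.02,"wz":0.04,"hand":50},
  {"dx":0.02,"dy":0,"dz":2.95,"wx":0,"wy":0.02,"wz":0.04,"hand":50},
  {"dx":0.02,"dy":0,"dz":2.95,"wx":0,"wy":0.02,"wz":0.04,"hand":50},
  {"dx":0.02,"dy":0,"dz":2.95,"wx":0,"wy":0.02,"wz":0.04,"hand":50},
  {"dx":0.02,"dy":0,"dz":2.95,"wx":0,"wy":0.02,"wz":0.04,"hand":50},
  {"dx":0.02,"dy":0,"dz":2.95,"wx":0,"wy":0.02,"wz":0.04,"hand":50},
])

```text
clock: 23.65
eef_pos: [0.4788, 0.2462, 0.0149]
tool_rot: [-0.267, 0.964, -0.0, 0.001]
ft_force: [-1.0, -1.2, 6.0]
grip_width: 0.0583
grasp_force: 65.9
```

```bash
python3 -c "
from h import *
o=bot.get_obs();h=o['eef_pos'][2];print(h,o['eef_pos'],o['ft_force'])
go(bay(PUR,[-.003,0,.17+h]),Rbay())"
```

```text
0.014895389013594586 [0.47881745 0.24618889 0.01489539] [-0.98714675 -1.198621    6.00345992]
dx 1.553 dy -4.826 dz -4.016 wx 0.865 wy -4.724 wz 4.083 rows>= 6.5
```

Call:
drive_tool([
  {"dx":0,"dy":0,"dz":-0.5,"wx":0,"wy":0,"wz":0,"hand":50},
  {"dx":0,"dy":0,"dz":-1.3,"wx":0,"wy":0,"wz":0,"hand":50},
  {"dx":0,"dy":0,"dz":-2.2,"wx":0,"wy":0,"wz":0,"hand":50},
  {"dx":0,"dy":-0.2,"dz":-3.1,"wx":0,"wy":0,"wz":0,"hand":50},
  {"dx":0.3,"dy":-0.8,"dz":-3.8,"wx":0.08,"wy":-0.5,"wz":0.4,"hand":50},
  {"dx":0.55,"dy":-1.5,"dz":-4.02,"wx":0.25,"wy":-1.4,"wz":1.2,"hand":50},
  {"dx":0.8,"dy":-2.3,"dz":-4.02,"wx":0.42,"wy":-2.3,"wz":2,"hand":50},
  {"dx":1.05,"dy":-3.1,"dz":-4.02,"wx":0.6,"wy":-3.2,"wz":2.8,"hand":50},
  {"dx":1.3,"dy":-3.9,"dz":-4.02,"wx":0.76,"wy":-4.1,"wz":3.6,"hand":50},
  {"dx":1.48,"dy":-4.5,"dz":-4.02,"wx":0.86,"wy":-4.72,"wz":4.08,"hand":50},
  {"dx":1.55,"dy":-4.82,"dz":-4.02,"wx":0.86,"wy":-4.72,"wz":4.08,"hand":50},
  {"dx":1.55,"dy":-4.82,"dz":-4.02,"wx":0.86,"wy":-4.72,"wz":4.08,"hand":50},
  {"dx":1.55,"dy":-4.82,"dz":-4.02,"wx":0.86,"wy":-4.72,"wz":4.08,"hand":50},
  {"dx":1.55,"dy":-4.82,"dz":-4.02,"wx":0.86,"wy":-4.72,"wz":4.08,"hand":50},
  {"dx":1.55,"dy":-4.82,"dz":-4.02,"wx":0.86,"wy":-4.72,"wz":4.08,"hand":50},
])

```text
clock: 25.15
eef_pos: [0.535, 0.0002, 0.2142]
tool_rot: [-0.088, 0.975, 0.018, 0.205]
ft_force: [0.8, 0.3, -1.1]
grip_width: 0.0589
grasp_force: 65.1
```

```bash
cat > held.py <<'E'
# pose of the orange frame in the tool, from colour outline (x,y,z,pitch)
from h import *
import sys
I=dict(eef_pos=np.zeros(3),tool_rot=np.array([0,0,0,1.]))
im=snap('wrist','raw_heldsp'); h=cv2.cvtColor(im,cv2.COLOR_RGB2HSV)
m=cv2.inRange(h,(3,110,25),(22,255,255)); n,l,s,c=cv2.connectedComponentsWithStats(m)
ok=[j for j in range(1,n) if s[j,4]>1500]; i=min(ok,key=lambda j:np.hypot(*(c[j]-[317,330]))); m=l==i; print(s[i],c[i])
# front edge rows of the top and bottom faces at several columns, in tool coordinates
H=float(sys.argv[1])
for u in (270,290,315,340,360):
    r=np.nonzero(m[:,u])[0]; r0=r[0]; print(u,r0,'x if bottom edge',np.round(1e3*atz('wrist',u,r0-.5,H,I)[0],1),'top edge',np.round(1e3*atz('wrist',u,r0-.5,H-.024,I)[0],1))
for v in (260,300): 
    k=np.nonzero(m[v])[0]; print(v,k[0],k[-1],[np.round(1e3*atz('wrist',a,v,H-.024,I)[1],1) for a in(k[0]-.5,k[-1]+.5)])
E
python3 held.py .0149; python3 n.py .0149 .085 -.003
```

```text
[  231   194   172   221 19403] [315.93624697 293.65799103]
270 195 x if bottom edge 49.4 top edge 53.1
290 194 x if bottom edge 49.7 top edge 53.4
315 194 x if bottom edge 49.7 top edge 53.4
340 194 x if bottom edge 49.7 top edge 53.4
360 195 x if bottom edge 49.3 top edge 53.1
260 234 398 [np.float64(-29.8), np.float64(29.1)]
300 237 395 [np.float64(-29.9), np.float64(29.2)]
[5.35052741e-01 1.73681912e-04 2.14158770e-01] [-0.8  0.2 -1.3] 0.05868043459031719 25.2
in bay frame mm (TCP less h): [ -4.1   1.1 168.8]
dx -0.030 dy -0.022 dz 1.676 wx 0.004 wy -0.048 wz 0.025 rows>= 1.7
```

The frame is held true (x -0.3 mm, y -0.4 mm in the tool). Lower it at bay x about -1.9 mm.

Call:
drive_tool([
  {"dx":-0.04,"dy":-0.02,"dz":0.5,"wx":0,"wy":-0.04,"wz":0.02,"hand":50},
  {"dx":-0.04,"dy":-0.02,"dz":1,"wx":0,"wy":-0.04,"wz":0.02,"hand":50},
  {"dx":-0.04,"dy":-0.02,"dz":1.5,"wx":0,"wy":-0.04,"wz":0.02,"hand":50},
  {"dx":-0.04,"dy":-0.02,"dz":1.65,"wx":0,"wy":-0.04,"wz":0.02,"hand":50},
  {"dx":-0.04,"dy":-0.02,"dz":1.65,"wx":0,"wy":-0.04,"wz":0.02,"hand":50},
  {"dx":-0.04,"dy":-0.02,"dz":1.65,"wx":0,"wy":-0.04,"wz":0.02,"hand":50},
])

```text
clock: 25.8
eef_pos: [0.5701, 0.0046, 0.1402]
tool_rot: [-0.087, 0.974, 0.018, 0.207]
ft_force: [0.6, 0.3, -0.0]
grip_width: 0.0587
grasp_force: 65.1
```

```bash
python3 n.py .0149 .04 -.0019
```

```text
[0.57008259 0.00460692 0.1402239 ] [ 0.6  0.3 -0. ] 0.05872152287917609 25.8
in bay frame mm (TCP less h): [-2.  -0.7 86.9]
dx -0.002 dy 0.015 dz 0.939 wx -0.005 wy 0.002 wz -0.007 rows>= 0.9
```

Call:
drive_tool([
  {"dx":0,"dy":0.01,"dz":0.15,"wx":0,"wy":0,"wz":0,"hand":50},
  {"dx":0,"dy":0.01,"dz":0.3,"wx":0,"wy":0,"wz":0,"hand":50},
  {"dx":0,"dy":0.01,"dz":0.45,"wx":0,"wy":0,"wz":0,"hand":50},
  {"dx":0,"dy":0.01,"dz":0.5,"wx":0,"wy":0,"wz":0,"hand":50},
  {"dx":0,"dy":0.01,"dz":0.5,"wx":0,"wy":0,"wz":0,"hand":50},
])

```text
clock: 26.3
eef_pos: [0.5793, 0.0066, 0.1158]
tool_rot: [-0.086, 0.975, 0.018, 0.206]
ft_force: [0.0, 0.6, -1.9]
grip_width: 0.0586
grasp_force: 65.1
```

```bash
python3 n.py .0149 .04 -.0019
```

```text
[0.57933355 0.00662151 0.11580145] [ 0.   0.6 -1.9] 0.058617148509501775 26.3
in bay frame mm (TCP less h): [-3.3 -0.4 60.8]
dx -0.028 dy 0.008 dz 0.415 wx -0.003 wy -0.022 wz -0.014 rows>= 0.4
```

Free inside the guides. Down to the cartridge.

Call:
drive_tool([
  {"dx":-0.02,"dy":0.01,"dz":0.13,"wx":0,"wy":-0.02,"wz":-0.01,"hand":50},
  {"dx":-0.02,"dy":0.01,"dz":0.26,"wx":0,"wy":-0.02,"wz":-0.01,"hand":50},
  {"dx":-0.02,"dy":0.01,"dz":0.35,"wx":0,"wy":-0.02,"wz":-0.01,"hand":50},
  {"dx":-0.02,"dy":0.01,"dz":0.39,"wx":0,"wy":-0.02,"wz":-0.01,"hand":50},
  {"dx":-0.02,"dy":0.01,"dz":0.41,"wx":0,"wy":-0.02,"wz":-0.01,"hand":50},
  {"dx":-0.02,"dy":0.01,"dz":0.42,"wx":0,"wy":-0.02,"wz":-0.01,"hand":50},
  {"dx":-0.02,"dy":0.01,"dz":0.42,"wx":0,"wy":-0.02,"wz":-0.01,"hand":50},
])

```text
clock: 27.0
eef_pos: [0.5889, 0.0088, 0.098]
tool_rot: [-0.087, 0.974, 0.018, 0.208]
ft_force: [0.1, 0.5, -0.5]
grip_width: 0.0587
grasp_force: 65.1
```

```bash
python3 n.py .0149 .04 -.0019
```

```text
[0.58892463 0.00875916 0.09796039] [ 0.1  0.5 -0.5] 0.0587383733128821 27.0
in bay frame mm (TCP less h): [-1.6  0.  40.5]
dx 0.007 dy -0.000 dz 0.010 wx -0.006 wy 0.016 wz -0.003 rows>= 0.0
```

Call:
drive_tool([
  {"dx":0.01,"dy":0,"dz":0.02,"wx":0,"wy":0.01,"wz":0,"hand":50},
  {"dx":0.01,"dy":0,"dz":0.04,"wx":0,"wy":0.01,"wz":0,"hand":50},
  {"dx":0.01,"dy":0,"dz":0.04,"wx":0,"wy":0.01,"wz":0,"hand":50},
])

```text
clock: 27.3
eef_pos: [0.5891, 0.0088, 0.0978]
tool_rot: [-0.087, 0.974, 0.018, 0.208]
ft_force: [-10.9, 0.1, 13.6]
grip_width: 0.0589
grasp_force: 67.1
```

Contact at the right height (40 mm). Release and withdraw.

Call:
drive_tool([
  {"dx":0,"dy":0,"dz":0,"wx":0,"wy":0,"wz":0,"hand":70},
  {"dx":0,"dy":0,"dz":-0.02,"wx":0,"wy":0,"wz":0,"hand":80},
  {"dx":0,"dy":0,"dz":-0.02,"wx":0,"wy":0,"wz":0,"hand":80},
  {"dx":0,"dy":0,"dz":-0.02,"wx":0,"wy":0,"wz":0,"hand":80},
  {"dx":0,"dy":0,"dz":-0.4,"wx":0,"wy":0,"wz":0,"hand":80},
  {"dx":0,"dy":0,"dz":-1,"wx":0,"wy":0,"wz":0,"hand":80},
  {"dx":0,"dy":0,"dz":-1.8,"wx":0,"wy":0,"wz":0,"hand":80},
  {"dx":0,"dy":0,"dz":-2.6,"wx":0,"wy":0,"wz":0,"hand":80},
  {"dx":0,"dy":0,"dz":-2.9,"wx":0,"wy":0,"wz":0,"hand":80},
  {"dx":0,"dy":0,"dz":-2.9,"wx":0,"wy":0,"wz":0,"hand":80},
  {"dx":0,"dy":0,"dz":-2.9,"wx":0,"wy":0,"wz":0,"hand":80},
])

```text
clock: 28.4
eef_pos: [0.5311, -0.0016, 0.2278]
tool_rot: [-0.087, 0.974, 0.018, 0.207]
ft_force: [0.3, -0.1, -0.7]
grip_width: 0.0801
grasp_force: 0.0
```

```bash
cat > seat.py <<'E'
# orange frame seated: outer and window edges, in the bay frame on the plane z=64 mm
from h import *
o=bot.get_obs(); im=snap('wrist','raw_seatsp'); h=cv2.cvtColor(im,cv2.COLOR_RGB2HSV)
m=cv2.inRange(h,(3,100,25),(22,255,255)); n,l,s,c=cv2.connectedComponentsWithStats(m)
p0=proj('wrist',bay(PUR,[[0,0,.064]]),o)[0]
ok=[j for j in range(1,n) if s[j,4]>600]; i=min(ok,key=lambda j:np.hypot(*(c[j]-p0))); m=l==i; print('blob',s[i],c[i],'expected',p0)
Rb=R.from_euler('z',PUR[2]).as_matrix()@R.from_euler('y',-t).as_matrix()
def b(u,v):
    p,d=ray('wrist',u,v,o); p=Rb.T@(p-[PUR[0],PUR[1],.048]); d=Rb.T@d; return (p+d*(.064-p[2])/d[2])*1e3
u0,v0=np.round(c[i]).astype(int)
for u in (u0-15,u0,u0+15):
    r=np.nonzero(np.diff(m[:,u].astype(int)))[0]; print('col',u,r,[b(u,x+.5)[0].round(1) for x in r])
for v in (v0-25,v0,v0+25):
    r=np.nonzero(np.diff(m[v].astype(int)))[0]; print('row',v,r,[b(x+.5,v)[1].round(1) for x in r])
go([.577,-.240,.16],Rdown(np.radians(20.2)))
E
python3 seat.py
```

```text
blob [ 275  167   83  131 5558] [315.61442965 232.30388629] expected [316.31907825 238.3582657 ]
col 301 [166 182 276 296] [np.float64(-53.4), np.float64(-41.8), np.float64(30.5), np.float64(47.4)]
col 316 [166 181 276 296] [np.float64(-53.3), np.float64(-42.5), np.float64(30.5), np.float64(47.4)]
col 331 [166 181 276 296] [np.float64(-53.4), np.float64(-42.5), np.float64(30.5), np.float64(47.5)]
row 207 [274 289 341 356] [np.float64(-30.6), np.float64(-19.6), np.float64(18.4), np.float64(29.4)]
row 232 [275 289 340 355] [np.float64(-30.4), np.float64(-19.9), np.float64(17.9), np.float64(29.1)]
row 257 [276 290 340 354] [np.float64(-30.2), np.float64(-19.6), np.float64(18.3), np.float64(29.0)]
dx 0.477 dy -4.859 dz 1.249 wx -0.417 wy 4.768 wz -1.975 rows>= 5.0
```

Spacer seated: centre about x -2.5, y -0.6 mm in my frame, width 59.6 mm as it must be. On to the cover.

Call:
drive_tool([
  {"dx":0.1,"dy":-1,"dz":0,"wx":-0.08,"wy":0.95,"wz":-0.4,"hand":85},
  {"dx":0.2,"dy":-2,"dz":0.1,"wx":-0.16,"wy":1.9,"wz":-0.8,"hand":85},
  {"dx":0.3,"dy":-3,"dz":0.4,"wx":-0.25,"wy":2.9,"wz":-1.2,"hand":85},
  {"dx":0.4,"dy":-4,"dz":0.8,"wx":-0.33,"wy":3.9,"wz":-1.6,"hand":75},
  {"dx":0.48,"dy":-4.86,"dz":1.25,"wx":-0.42,"wy":4.77,"wz":-1.97,"hand":65},
  {"dx":0.48,"dy":-4.86,"dz":1.25,"wx":-0.42,"wy":4.77,"wz":-1.97,"hand":50},
  {"dx":0.48,"dy":-4.86,"dz":1.25,"wx":-0.42,"wy":4.77,"wz":-1.97,"hand":50},
  {"dx":0.48,"dy":-4.86,"dz":1.25,"wx":-0.42,"wy":4.77,"wz":-1.97,"hand":50},
  {"dx":0.48,"dy":-4.86,"dz":1.25,"wx":-0.42,"wy":4.77,"wz":-1.97,"hand":50},
  {"dx":0.48,"dy":-4.86,"dz":1.25,"wx":-0.42,"wy":4.77,"wz":-1.97,"hand":50},
])

```text
clock: 29.45
eef_pos: [0.5778, -0.2391, 0.1643]
tool_rot: [-0.176, 0.984, -0.001, 0.003]
ft_force: [0.3, 0.4, 0.0]
grip_width: 0.0498
grasp_force: 0.0
```

```bash
cat > cov.py <<'E'
from h import *
o=bot.get_obs(); print(o['eef_pos'],o['grip_width']); im=snap('wrist','raw_cov'); h=cv2.cvtColor(im,cv2.COLOR_RGB2HSV)
m=cv2.inRange(h,(103,110,25),(128,255,255)); m=cv2.morphologyEx(m,cv2.MORPH_CLOSE,np.ones((9,9)))
n,l,s,c=cv2.connectedComponentsWithStats(m); p0=proj('wrist',[[.577,-.24,.012]],o)[0]
ok=[j for j in range(1,n) if s[j,4]>1500]; i=min(ok,key=lambda j:np.hypot(*(c[j]-p0))); m=(l==i).astype(np.uint8); print(s[i],p0)
cs,_=cv2.findContours(m,cv2.RETR_EXTERNAL,cv2.CHAIN_APPROX_NONE); m=cv2.drawContours(m*0,cs,-1,1,-1)
for mm in (m,mask('wrist','cover',(.577,-.24),o,fill=True)):
    if mm is None: continue
    q,f=fit({'wrist':mm},PARTS['cover'],(.577,-.24),o,3); print(np.round(q[:2],4),np.degrees(q[2])%180,f)
    go([*q[:2],.030],Rdown(q[2]+np.pi*np.round((.35-q[2])/np.pi)))
E
python3 cov.py
```

```text
[ 0.5778017  -0.23911832  0.16430414] 0.04982926119486505
[ 280  165   76  120 8876] [315.87658598 227.48508302]
[ 0.5774 -0.2385] 20.09780719915147 0.03969417930901831
dx 0.014 dy 0.027 dz 2.678 wx -0.033 wy 0.052 wz 0.028 rows>= 2.7
[ 0.5765 -0.2394] 19.893552912329348 0.026814477923062352
dx 0.037 dy 0.016 dz 2.678 wx -0.032 wy 0.052 wz 0.069 rows>= 2.7
```

Call:
drive_tool([
  {"dx":0.02,"dy":0.02,"dz":0.7,"wx":-0.03,"wy":0.05,"wz":0.05,"hand":50},
  {"dx":0.02,"dy":0.02,"dz":1.4,"wx":-0.03,"wy":0.05,"wz":0.05,"hand":50},
  {"dx":0.02,"dy":0.02,"dz":2.1,"wx":-0.03,"wy":0.05,"wz":0.05,"hand":50},
  {"dx":0.02,"dy":0.02,"dz":2.5,"wx":-0.03,"wy":0.05,"wz":0.05,"hand":50},
  {"dx":0.02,"dy":0.02,"dz":2.7,"wx":-0.03,"wy":0.05,"wz":0.05,"hand":50},
  {"dx":0.02,"dy":0.02,"dz":2.7,"wx":-0.03,"wy":0.05,"wz":0.05,"hand":50},
  {"dx":0.02,"dy":0.02,"dz":2.7,"wx":-0.03,"wy":0.05,"wz":0.05,"hand":50},
  {"dx":0.02,"dy":0.02,"dz":2.7,"wx":-0.03,"wy":0.05,"wz":0.05,"hand":50},
  {"dx":0.02,"dy":0.02,"dz":2.7,"wx":-0.03,"wy":0.05,"wz":0.05,"hand":30},
  {"dx":0.02,"dy":0.02,"dz":2.7,"wx":-0.03,"wy":0.05,"wz":0.05,"hand":10},
  {"dx":0.02,"dy":0.02,"dz":2.7,"wx":-0.03,"wy":0.05,"wz":0.05,"hand":5},
  {"dx":0.02,"dy":0.02,"dz":2.7,"wx":-0.03,"wy":0.05,"wz":0.05,"hand":5},
  {"dx":0.02,"dy":0.02,"dz":2.7,"wx":-0.03,"wy":0.05,"wz":0.05,"hand":5},
  {"dx":0.02,"dy":0.02,"dz":2.7,"wx":-0.03,"wy":0.05,"wz":0.05,"hand":5},
  {"dx":0.02,"dy":0.02,"dz":2.7,"wx":-0.03,"wy":0.05,"wz":0.05,"hand":5},
])

```text
clock: 31.05
eef_pos: [0.5772, -0.2398, 0.0275]
tool_rot: [-0.173, 0.985, 0.0, -0.001]
ft_force: [-0.3, -0.1, 5.8]
grip_width: 0.0152
grasp_force: 59.5
```

```bash
python3 -c "
from h import *
o=bot.get_obs();h=o['eef_pos'][2];print(h,o['eef_pos'],o['ft_force'])
go(bay(PUR,[-.002,0,.17+h]),Rbay())"
```

```text
0.027510349264275237 [ 0.57715854 -0.23977583  0.02751035] [-0.30140289 -0.11055553  5.78527641]
dx -0.763 dy 4.794 dz -3.998 wx 0.417 wy -4.803 wz 1.914 rows>= 6.3
```

Call:
drive_tool([
  {"dx":0,"dy":0,"dz":-0.5,"wx":0,"wy":0,"wz":0,"hand":5},
  {"dx":0,"dy":0,"dz":-1.3,"wx":0,"wy":0,"wz":0,"hand":5},
  {"dx":0,"dy":0,"dz":-2.2,"wx":0,"wy":0,"wz":0,"hand":5},
  {"dx":0.1,"dy":0.2,"dz":-3.1,"wx":0,"wy":0,"wz":0,"hand":5},
  {"dx":0.1,"dy":0.8,"dz":-3.8,"wx":0.05,"wy":-0.5,"wz":0.2,"hand":5},
  {"dx":0,"dy":1.5,"dz":-4,"wx":0.13,"wy":-1.5,"wz":0.6,"hand":5},
  {"dx":-0.2,"dy":2.3,"dz":-4,"wx":0.22,"wy":-2.5,"wz":1,"hand":5},
  {"dx":-0.4,"dy":3.1,"dz":-4,"wx":0.3,"wy":-3.5,"wz":1.4,"hand":5},
  {"dx":-0.6,"dy":3.9,"dz":-4,"wx":0.38,"wy":-4.3,"wz":1.7,"hand":5},
  {"dx":-0.72,"dy":4.5,"dz":-4,"wx":0.42,"wy":-4.8,"wz":1.91,"hand":5},
  {"dx":-0.76,"dy":4.79,"dz":-4,"wx":0.42,"wy":-4.8,"wz":1.91,"hand":5},
  {"dx":-0.76,"dy":4.79,"dz":-4,"wx":0.42,"wy":-4.8,"wz":1.91,"hand":5},
  {"dx":-0.76,"dy":4.79,"dz":-4,"wx":0.42,"wy":-4.8,"wz":1.91,"hand":5},
  {"dx":-0.76,"dy":4.79,"dz":-4,"wx":0.42,"wy":-4.8,"wz":1.91,"hand":5},
  {"dx":-0.76,"dy":4.79,"dz":-4,"wx":0.42,"wy":-4.8,"wz":1.91,"hand":5},
])

```text
clock: 32.55
eef_pos: [0.5316, -0.0025, 0.2266]
tool_rot: [-0.086, 0.975, 0.019, 0.206]
ft_force: [0.1, -1.3, -2.6]
grip_width: 0.0155
grasp_force: 59.0
```

```bash
python3 - <<'E'
from h import *
I=dict(eef_pos=np.zeros(3),tool_rot=np.array([0,0,0,1.])); H=.0275
im=snap('wrist','raw_heldcov'); h=cv2.cvtColor(im,cv2.COLOR_RGB2HSV)
m=cv2.inRange(h,(103,110,20),(128,255,255)); n,l,s,c=cv2.connectedComponentsWithStats(m)
ok=[j for j in range(1,n) if s[j,4]>1500]; print(s[ok]); i=min(ok,key=lambda j:np.hypot(*(c[j]-[317,320]))); m=l==i; print(s[i],c[i])
for u in (265,275,290,315,340,355,365):
    r=np.nonzero(m[:,u])[0]
    if len(r): print(u,r[0],'bottom x',np.round(1e3*atz('wrist',u,r[0]-.5,H,I)[0],1))
for v in (220,240,260,280):
    k=np.nonzero(m[v])[0]
    if len(k): print(v,k[0],k[-1],[np.round(1e3*atz('wrist',a,v,H-.012,I)[1],1) for a in(k[0]-.5,k[-1]+.5)])
P=np.array([[.05,a,H] for a in(-.03,.03)]); print('expected',proj('wrist',P,I))
E
python3 n.py .0275 .1 -.0019
```

```text
[[  244   192   144   213 19514]]
[  244   192   144   213 19514] [315.56354412 273.69524444]
265 193 bottom x 48.3
275 192 bottom x 48.7
290 193 bottom x 48.2
315 193 bottom x 48.2
340 192 bottom x 48.6
355 193 bottom x 48.2
365 192 bottom x 48.7
220 245 386 [np.float64(-29.9), np.float64(28.8)]
240 246 385 [np.float64(-29.9), np.float64(28.8)]
260 247 384 [np.float64(-30.0), np.float64(28.9)]
280 248 382 [np.float64(-30.1), np.float64(28.5)]
expected [[248.19027883 189.01219794]
 [385.14111308 188.90579475]]
[ 0.53151384 -0.00252809  0.22664032] [ 0.3 -0.6 -2. ] 0.014639278301519095 32.6
in bay frame mm (TCP less h): [ -2.7  -0.9 169.2]
dx -0.019 dy 0.019 dz 1.385 wx 0.001 wy -0.028 wz -0.015 rows>= 1.4
```

Call:
drive_tool([
  {"dx":0.01,"dy":0.02,"dz":0.5,"wx":0,"wy":-0.03,"wz":-0.01,"hand":5},
  {"dx":0.01,"dy":0.02,"dz":1,"wx":0,"wy":-0.03,"wz":-0.01,"hand":5},
  {"dx":0.01,"dy":0.02,"dz":1.45,"wx":0,"wy":-0.03,"wz":-0.01,"hand":5},
  {"dx":0.01,"dy":0.02,"dz":1.6,"wx":0,"wy":-0.03,"wz":-0.01,"hand":5},
  {"dx":0.01,"dy":0.02,"dz":1.6,"wx":0,"wy":-0.03,"wz":-0.01,"hand":5},
  {"dx":0.01,"dy":0.02,"dz":1.6,"wx":0,"wy":-0.03,"wz":-0.01,"hand":5},
])

```text
clock: 33.2
eef_pos: [0.5629, 0.0047, 0.1542]
tool_rot: [-0.087, 0.974, 0.019, 0.208]
ft_force: [0.5, -0.2, -1.3]
grip_width: 0.0151
grasp_force: 59.0
```

```bash
python3 n.py .0275 .064 -.0032
```

```text
[0.56288602 0.00473215 0.15422076] [ 0.5 -0.2 -1.3] 0.015090272221809977 33.2
in bay frame mm (TCP less h): [-2.7  0.6 90. ]
dx 0.010 dy -0.013 dz 0.520 wx 0.004 wy 0.016 wz 0.006 rows>= 0.5
```

Call:
drive_tool([
  {"dx":0.01,"dy":0,"dz":0.1,"wx":0,"wy":0.01,"wz":0,"hand":5},
  {"dx":0.01,"dy":0,"dz":0.2,"wx":0,"wy":0.01,"wz":0,"hand":5},
  {"dx":0.01,"dy":0,"dz":0.3,"wx":0,"wy":0.01,"wz":0,"hand":5},
  {"dx":0.01,"dy":0,"dz":0.38,"wx":0,"wy":0.01,"wz":0,"hand":5},
  {"dx":0.01,"dy":0,"dz":0.42,"wx":0,"wy":0.01,"wz":0,"hand":5},
  {"dx":0.01,"dy":0,"dz":0.42,"wx":0,"wy":0.01,"wz":0,"hand":5},
])

```text
clock: 33.8
eef_pos: [0.5703, 0.0066, 0.1336]
tool_rot: [-0.087, 0.974, 0.019, 0.207]
ft_force: [-0.9, 0.4, -1.4]
grip_width: 0.0149
grasp_force: 59.0
```

```bash
python3 n.py .0275 .064 -.0032
```

```text
[0.57025294 0.00658726 0.13364171] [-0.9  0.4 -1.4] 0.01485909214894114 33.8
in bay frame mm (TCP less h): [-4.2  1.2 68.1]
dx -0.020 dy -0.023 dz 0.082 wx 0.010 wy -0.011 wz 0.011 rows>= 0.1
```

Call:
drive_tool([
  {"dx":-0.01,"dy":-0.02,"dz":0.03,"wx":0,"wy":-0.01,"wz":0.01,"hand":5},
  {"dx":-0.01,"dy":-0.02,"dz":0.05,"wx":0,"wy":-0.01,"wz":0.01,"hand":5},
  {"dx":-0.01,"dy":-0.02,"dz":0.07,"wx":0,"wy":-0.01,"wz":0.01,"hand":5},
  {"dx":-0.01,"dy":-0.02,"dz":0.08,"wx":0,"wy":-0.01,"wz":0.01,"hand":5},
  {"dx":-0.01,"dy":-0.02,"dz":0.08,"wx":0,"wy":-0.01,"wz":0.01,"hand":5},
])

```text
clock: 34.3
eef_pos: [0.5726, 0.0059, 0.1307]
tool_rot: [-0.087, 0.974, 0.019, 0.207]
ft_force: [0.3, -0.1, -1.1]
grip_width: 0.0153
grasp_force: 59.0
```

```bash
python3 n.py .0275 .064 -.0032
```

```text
[0.57264026 0.00589381 0.13067727] [ 0.3 -0.1 -1.1] 0.015251322988454224 34.3
in bay frame mm (TCP less h): [-3.4  0.1 64.5]
dx -0.003 dy -0.001 dz 0.010 wx 0.008 wy 0.008 wz 0.001 rows>= 0.0
```

Call:
drive_tool([
  {"dx":0,"dy":0,"dz":0.02,"wx":0,"wy":0.01,"wz":0,"hand":5},
  {"dx":0,"dy":0,"dz":0.04,"wx":0,"wy":0.01,"wz":0,"hand":5},
  {"dx":0,"dy":0,"dz":0.04,"wx":0,"wy":0.01,"wz":0,"hand":5},
])

```text
clock: 34.6
eef_pos: [0.5729, 0.0059, 0.1305]
tool_rot: [-0.087, 0.974, 0.019, 0.207]
ft_force: [-11.6, -0.9, 12.0]
grip_width: 0.0148
grasp_force: 61.6
```

Contact at 64 mm. Release and withdraw along the axis.

Call:
drive_tool([
  {"dx":0,"dy":0,"dz":0.0,"wx":0,"wy":0,"wz":0,"hand":25},
  {"dx":0,"dy":0,"dz":-0.02,"wx":0,"wy":0,"wz":0,"hand":40},
  {"dx":0,"dy":0,"dz":-0.02,"wx":0,"wy":0,"wz":0,"hand":45},
  {"dx":0,"dy":0,"dz":-0.02,"wx":0,"wy":0,"wz":0,"hand":45},
  {"dx":0,"dy":0,"dz":-0.4,"wx":0,"wy":0,"wz":0,"hand":45},
  {"dx":0,"dy":0,"dz":-1,"wx":0,"wy":0,"wz":0,"hand":45},
  {"dx":0,"dy":0,"dz":-1.8,"wx":0,"wy":0,"wz":0,"hand":45},
  {"dx":0,"dy":0,"dz":-2.3,"wx":0,"wy":0,"wz":0,"hand":45},
  {"dx":0,"dy":0,"dz":-2.3,"wx":0,"wy":0,"wz":0,"hand":45},
  {"dx":0,"dy":0,"dz":-2.3,"wx":0,"wy":0,"wz":0,"hand":45},
])

```text
clock: 35.6
eef_pos: [0.5278, -0.0024, 0.2344]
tool_rot: [-0.087, 0.974, 0.019, 0.208]
ft_force: [-0.2, 0.8, 0.0]
grip_width: 0.0451
grasp_force: 0.0
```

Run:
```python
from h import *
o=bot.get_obs(); im=snap('wrist','raw_fin'); h=cv2.cvtColor(im,cv2.COLOR_RGB2HSV); print(o['eef_pos'],o['clock'],o['ft_force'])
Rb=R.from_euler('z',PUR[2]).as_matrix()@R.from_euler('y',-t).as_matrix()
def b(u,v,z):
    p,d=ray('wrist',u,v,o); p=Rb.T@(p-[PUR[0],PUR[1],.048]); d=Rb.T@d; return (p+d*(z-p[2])/d[2])*1e3
m=cv2.inRange(h,(103,110,20),(128,255,255))>0
p0=proj('wrist',bay(PUR,[[0,0,.076],[-.05,0,.076],[.05,0,.076],[-.03,-.03,.076],[-.03,.03,.076]]),o); print(p0.round())
u0=int(p0[0,0])
for u in(u0-12,u0,u0+12):
    r=np.nonzero(np.diff(m[:,u].astype(int)))[0]; print(u,r,[b(u,x+.5,.076)[0].round(1) for x in r])
for x in(-.035,0,.035):
    v=int(proj('wrist',bay(PUR,[[x,0,.076]]),o)[0,1]); r=np.nonzero(np.diff(m[v].astype(int)))[0]; print('row',v,r,[b(a+.5,v,.076)[1].round(1) for a in r])
```

```text
[ 0.52775116 -0.00236033  0.23436317] 35.6 [-0.15612698  0.78817611  0.01564576]
[[316. 241.]
 [316. 172.]
 [316. 302.]
 [275. 200.]
 [358. 200.]]
304 [168 261 265 274 279 297 466 467] [np.float64(-52.7), np.float64(16.3), np.float64(19.5), np.float64(26.7), np.float64(30.8), np.float64(45.9), np.float64(246.9), np.float64(248.7)]
316 [168 297 442 443] [np.float64(-52.6), np.float64(45.9), np.float64(207.4), np.float64(208.9)]
328 [168 216 220 231 236 245 251 260 265 274 279 297 443 444 464 465 476 477] [np.float64(-52.7), np.float64(-18.0), np.float64(-15.0), np.float64(-6.8), np.float64(-3.0), np.float64(3.8), np.float64(8.5), np.float64(15.5), np.float64(19.5), np.float64(26.7), np.float64(30.8), np.float64(45.9), np.float64(209.0), np.float64(210.6), np.float64(243.5), np.float64(245.2), np.float64(265.3), np.float64(267.2)]
row 193 [274 357] [np.float64(-29.9), np.float64(29.3)]
row 240 [275 355] [np.float64(-30.1), np.float64(28.7)]
row 284 [276 284 293 337 346 354] [np.float64(-30.6), np.float64(-24.4), np.float64(-17.5), np.float64(16.1), np.float64(23.0), np.float64(29.1)]
```

The cover lies square: 98.6 by 59 mm seen at its seated height, and within the pocket. Hand in.

```bash
python3 -c "
from workcell import bot
print(bot.job_done())"
```

```text
the job is handed in; nothing more can be done
None
```

The cartridge, spacer and cover are stacked in the bay and the job is handed in. It gave no verdict back; my last wrist-camera check had the cover square, at its height and inside the pocket. The cartridge's first insertion jammed on the back guides and I had to re-grasp it.

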